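Put the three drivers away on their rests

ROBOT

A 6-joint arm with a two-finger parallel gripper is mounted at the origin on the work surface; the furniture and walls round the work are solid. World frame = base frame: x ahead of the robot, y to its left, z up, the work surface at z = 0. Lengths are in m, angles in degrees, forces in N, time in s.
With the tool pointing down it reaches from about 0.4 to 0.825 m from the base axis. Payload 7 kg.
Tool frame: the origin (TCP) lies midway between the tips of the shut fingers; the grasp point (between the pads) lies 19 mm behind it; z points along the fingers, y is the line along which they close (so a half turn about z gives the same grasp; the last joint's range is limited). The gripper opens to 88 mm and grips with 3 to 60 N. Pads are 19 mm wide; open, the fingers measure 130 mm over their backs; the gripper's body (78 mm by 193 mm) begins 47 mm behind the grasp point.
Start: joints at [-50.3, 20.546, 0.682, 0, -70.136, -16.507], TCP at [0.266, -0.62, 0.227] pointing down, gripper open.
Joint ranges: [-176.03, 176.03], [-82.01, 121.73], [-58.28, 71.71], [-173.87, 95.51], [-174.79, -0.11], [-173.66, 173.66]. Speed limits (degrees/s): [136.94, 136.94, 172.46, 180, 180, 180].

INTERFACE

Orientations are given as [roll, pitch, yaw] about the fixed x, y, z axes, in that order (R = Rz(yaw) Ry(pitch) Rx(roll)).
In Python, from plant import r gives the robot as it stands. The module is installed in compiled form; this text tells all that it offers.
- The arm moves only by the tool play_rows, never from a script. Its argument "rows" is a list of rows, each an object with "slide": the shift along the tool's x, y, z as a fraction of full scale, a list of three; "delta_rot": the turn, a rotation vector about the tool's x, y, z as a fraction of full scale, a list of three; "fingers": the opening, from -1 (shut) to 1 (fully open). In form: [{"slide": [x, y, z], "delta_rot": [rx, ry, rz], "fingers": fingers}, ...]. A call has 1 to 8 rows; each row shifts and turns the commanded pose from where the row before left it, along the tool's axes as they then stand; what a row does not reach is not made up. Full scale, the value 1, is 0.15 m for a shift and 0.08 rad for a turn. A row lasts 1/8 s, in which the tool goes at most 62.5 mm and 10.7 degrees, less where a joint would pass 70% of its speed; a pose out of reach is approached as far as the arm can. A call with a number of a shift or a turn outside -1 to 1 is refused whole. A call with a gripper value outside its range is refused whole. The fingers move at their own pace and stop on an object; "squeeze" is the grip in N (left out, the last holds). Time passes only in rows, so rows that do not move let the fingers close. It gives the time, the measured TCP pose, the force, the opening and the grip force at its end, in the units of the state.
- r.get_state(): the state, without advancing time (a new reading comes with each control period).
- r.capture(name): name is "scene" or "top" or "wrist"; returns a dict with "image" (420x560x3 uint8, blue, green, red), "fx", "fy", "cx", "cy" (pixels), "distortion" ([k1, k2, p1, p2, k3] as OpenCV has them; the pictures are not rectified), "R" (3x3) and "t" (3): a world point X has camera coordinates R X + t; the wrist camera has in their place "T_tool_cam" (4x4, takes a point from camera to tool coordinates, whose origin is the TCP and whose axes are the flange's). Camera axes: x right, y down, z forward; pixel columns grow to the right and rows downward; lengths in m; the calibration is good to about 2 mm. A picture is of the moment at which its call begins: read the wrist's pose just before it. There is no depth.
- r.close_job(): hands the job in; it is judged then, once.
The state is a dict: "time_s": time; "joints": joint angles; "qd": joint speeds; "joint_torque": joint torques, N m; "tcp_pos": TCP position; "eef_rot": TCP orientation; "contact_force": force on the tool from outside, world axes, zero at the start; "moment": the same for the moment, N m; "gripper_width": finger opening in m; "gripper_force": force on a finger pad.
Only numpy, scipy, OpenCV 4.12 (cv2) and the standard library are available. Lean on these libraries where they do the work, as an engineer would, in place of code of your own. Each camera call takes 0.05 s, during which the arm holds its last target. There are 200 camera calls.

TASK

Of the tools lying on the bench in front of the robot, put the three drivers on the tool rests: the blue screwdriver on the blue rest, the grey screwdriver on the grey rest, and the green nut driver on the green rest. Lay each one flat on its plate between the black posts, centred along the plate, with its handle at the end with the yellow stripe. Leave the chisel and the pliers where they are.

Things in the scene. Friction and masses are not known exactly. Their poses are not given: they have to be found in the camera images.
- blue_driver_grip (a point): Screwdriver with a blue handle, lying, 237 mm long; handle 33 mm wide, 34 mm high; about 120 g. Point: in the handle on the long axis, about 15 mm above the bench, near the centre of mass; grip across here. Its own y axis runs along the tool to the handle's butt, 78 mm away; the tip is 159 mm along -y; the handle ends 34 mm along -y. z roughly up.
- grey_driver_grip (a point): Screwdriver with a pale grey, slightly bluish handle, lying, 177 mm long; handle 30 mm wide, 32 mm high; about 120 g. Point: in the handle on the long axis, about 15 mm above the bench, near the centre of mass; grip across here. Its own y axis runs along the tool to the handle's butt, 53 mm away; the tip is 124 mm along -y; the handle ends 40 mm along -y. z roughly up.
- nut_driver_grip (a point): Nut driver with a thick green handle and a brown shaft 21 mm thick, lying, 136 mm long; handle 34 mm wide, 34 mm high; about 160 g. Point: in the handle on the long axis, about 15 mm above the bench, near the centre of mass; grip across here. Its own y axis runs along the tool to the handle's butt, 50 mm away; the tip is 86 mm along -y; the handle ends 50 mm along -y. z roughly up.
- blue_rest: Fixed rest for the blue screwdriver: blue plate 74 x 234 x 6 mm with 4 black posts, 10 mm thick, tops 28 mm above the bench. Origin: centre of its underside; +y: toward the yellow stripe (handle end). Clear gap between posts: 50 mm at y=+95 (handle), 30 mm at y=-85 (shaft). Laid properly, the tool's y is along the rest's y and its listed point is at x=0, y=+40 mm, z=21 mm here.
- grey_rest: Fixed rest for the grey screwdriver: grey plate 74 x 176 x 6 mm with 4 black posts, 10 mm thick, tops 28 mm above the bench. Origin: centre of its underside; +y: toward the yellow stripe (handle end). Clear gap between posts: 46 mm at y=+70 (handle), 30 mm at y=-62 (shaft). Laid properly, the tool's y is along the rest's y and its listed point is at x=0, y=+35 mm, z=20 mm here.
- green_rest: Fixed rest for the green nut driver: green plate 74 x 140 x 6 mm with 4 black posts, 10 mm thick, tops 28 mm above the bench. Origin: centre of its underside; +y: toward the yellow stripe (handle end). Clear gap between posts: 50 mm at y=+53 (handle), 40 mm at y=-52 (shaft). Laid properly, the tool's y is along the rest's y and its listed point is at x=0, y=+18 mm, z=22 mm here.
- chisel: Bystander: plain grey steel cold chisel, 138 x 19 x 19 mm, lying among the drivers along its y axis. Origin: centre of its underside. It has no rest and stays where it is.
- pliers: Bystander: long-nosed pliers with red grips, 58 x 165 x 14 mm, lying flat along its y axis. Origin: centre of its underside. Stays where it is.

How it is judged:
By the outcome, as a careful person would: the job done as asked, in the order asked, and still so for the second after the job is handed in, with the robot touching nothing.
It also fails if it takes over 88 s, if anything falls off the work surface, if the arm or the gripper's body presses on something with over 40 N, if the wrist force passes 120 N, or if a joint passes its speed limit or range.

## Working session

There is one attempt and no reset: what is moved stays moved. The work goes in short steps, Python scripts to look and compute and a tool call to move; the robot and the scene stay as the last step left them, time stands still between calls to the robot, and variables do not carry over. Pictures are saved under pics/ and viewed, at most 14 in all, crops included, and the job is handed in when it is done.

Besides the shell and the picture viewer there is one more tool, called after ">>>" by a JSON object that holds its "name" and its "arguments", one argument or row to a line. play_rows: Moves the arm, as the interface text tells. Shift numbers are shares of 0.15 m and turn numbers shares of 0.08 rad, none past 1 either way. Its arguments: {"type":"object","properties":{"rows":{"type":"array"},"squeeze":{"type":"number"}},"required":["rows"]}

```bash
mkdir -p pics; python3 - <<'E'
from plant import r
import cv2,pickle
s=r.get_state();print(s)
d={}
for n in("scene","top","wrist"):
    c=r.capture(n);d[n]=c;cv2.imwrite(f"pics/{n}0.png",c["image"])
    print(n,{k:(v if not hasattr(v,'tolist') else v.tolist()) for k,v in c.items() if k!="image"})
d["state"]=s;pickle.dump(d,open("c0.pkl","wb"))
E
```

```text
{'time_s': 0.0, 'joints': array([-5.02995305e+01,  2.05908519e+01,  6.34145584e-01, -1.84519169e-02,
       -7.01363370e+01, -1.65086613e+01]), 'qd': array([ 0.04742351, -0.09738798,  0.10063725, -0.03623397, -0.026232  ,
        0.02632081]), 'joint_torque': array([ 1.02642527e-03, -5.82721782e+01,  2.93051291e+01,  6.99727848e+00,
        6.74785028e-03, -1.34798138e-04]), 'tcp_pos': array([ 0.2656162 , -0.62001429,  0.22563735]), 'eef_rot': array([ 1.79905863e+02, -9.81053927e-03, -1.56814467e+02]), 'contact_force': array([ 0.14467634, -0.28626757, -0.08372391]), 'moment': array([0.01317162, 0.02039795, 0.03071393]), 'gripper_force': 0.0, 'gripper_width': 0.08772505680672214}
scene {'fx': 393.30331940006613, 'fy': 393.30331940006613, 'cx': 278.7665722471722, 'cy': 204.45401330604614, 'distortion': [0.014071156590823109, 0.0, 0.0, 0.0, 0.0], 'R': [[-0.12146069301127367, -0.9925857720267319, 0.004559081411624997], [-0.6825065739069035, 0.08018016823389393, -0.7264681116166386], [0.7207163635072272, -0.09134892332195903, -0.6871850533741528]], 't': [0.1186571396838846, 0.341532384440
[... 241 characters left out ...]
 -0.0029805161476019323], [-0.9927888172579203, 0.02447111800030142, -0.11735215682481094], [0.11738995010695068, 0.0001086362221354667, -0.9930858914575612]], 't': [0.0674451031172439, 0.43865224009859455, 1.4342174826092238]}
wrist {'fx': 336.1652468628617, 'fy': 336.1652468628617, 'cx': 283.7321135373165, 'cy': 211.1906706786712, 'distortion': [-0.032475917858998324, 0.0, 0.0, 0.0, 0.0], 'T_tool_cam': [[-0.000263974533476459, -0.968422716595983, -0.24931380286358418, 0.06697991709019152], [0.9999999632988515, -0.00024043337272709815, -0.00012487629426871, -0.0004604015578802967], [6.098968164428007e-05, -0.24931382667764282, 0.9684227445220444, -0.1573490109118927], [0.0, 0.0, 0.0, 1.0]]}
```

View pics/top0.png

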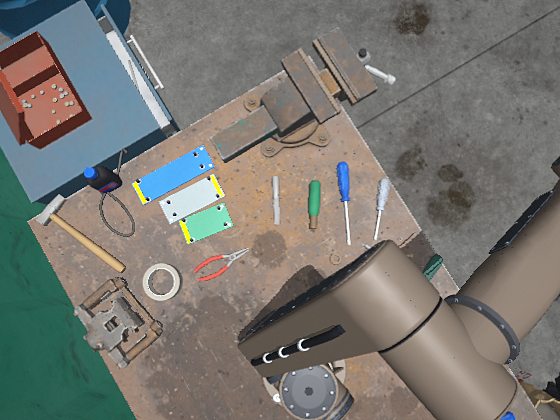

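View pics/scene0.png

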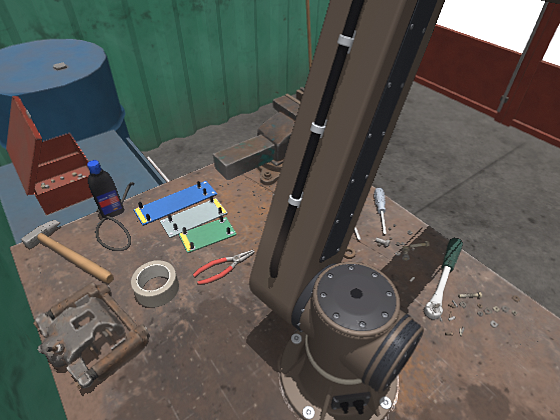

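```bash
cat > h.py <<'E'
import numpy as np,cv2,pickle
from scipy.spatial.transform import Rotation as Ro
def cam(c,s=None):
    K=np.array([[c["fx"],0,c["cx"]],[0,c["fy"],c["cy"]],[0,0,1]]);D=np.array(c["distortion"])
    if "T_tool_cam" in c:
        T=np.eye(4);T[:3,:3]=Ro.from_euler("xyz",s["eef_rot"],degrees=True).as_matrix();T[:3,3]=s["tcp_pos"]
        M=T@np.array(c["T_tool_cam"]);R=M[:3,:3].T;t=-R@M[:3,3]
    else: R=np.array(c["R"]);t=np.array(c["t"])
    return K,D,R,t
def ray(c,px,s=None):
    K,D,R,t=cam(c,s);u=cv2.undistortPoints(np.array(px,float).reshape(-1,1,2),K,D)[:,0]
    d=np.c_[u,np.ones(len(u))]@R;return -R.T@t,d
def onz(c,px,z,s=None):
    o,d=ray(c,px,s);return o+d*((np.asarray(z)-o[2])/d[:,2])[:,None]
def proj(c,X,s=None):
    K,D,R,t=cam(c,s);return cv2.projectPoints(np.array(X,float),cv2.Rodrigues(R)[0],t,K,D)[0][:,0]
def tri(l):  # list of (c,px,s): lists of matched pixels
    out=[]
    for i in range(len(l[0][1])):
        A=np.zeros((3,3));b=np.zeros(3)
        for c,px,s in l:
            o,d=ray(c,[px[i]],s);d=d[0]/np.linalg.norm(d[0]);P=np.eye(3)-np.outer(d,d);A+=P;b+=P@o
        out.append(np.linalg.solve(A,b))
    return np.array(out)
def snap(names,tag):
    from plant import r
    d={"state":r.get_state()}
    for n in names:
        d[n]=r.capture(n);cv2.imwrite(f"pics/{n}{tag}.png",d[n]["image"])
    pickle.dump(d,open(f"c{tag}.pkl","wb"));return d
def load(tag): return pickle.load(open(f"c{tag}.pkl","rb"))
E
python3 - <<'E'
from h import *
np.set_printoptions(precision=3,suppress=True)
d=load(0);n=["blue butt","blue tip","grey butt","grey tip","green butt","green tip","chis a","chis b","bluerest stripe","other","greyrest stripe","other","greenrest stripe","other","pliers"]
p=[(343,162),(349,244),(384,178),(375,240),(315,180),(313,229),(275,177),(277,223),(138,191),(210,157),(219,186),(165,210),(185,231),(229,215),(225,262)]
for a,b in zip(n,onz(d["top"],p,0.012)):print(a,b)
E
```

```text
blue butt [ 0.575 -0.13   0.012]
blue tip [ 0.34  -0.138  0.012]
grey butt [ 0.526 -0.245  0.012]
grey tip [ 0.349 -0.212  0.012]
green butt [ 0.525 -0.048  0.012]
green tip [ 0.384 -0.038  0.012]
chis a [0.536 0.066 0.012]
chis b [0.404 0.064 0.012]
bluerest stripe [0.505 0.458 0.012]
other [0.599 0.252 0.012]
greyrest stripe [0.514 0.227 0.012]
other [0.449 0.381 0.012]
greenrest stripe [0.388 0.324 0.012]
other [0.43  0.199 0.012]
pliers [0.298 0.212 0.012]
```

View pics/wrist0.png

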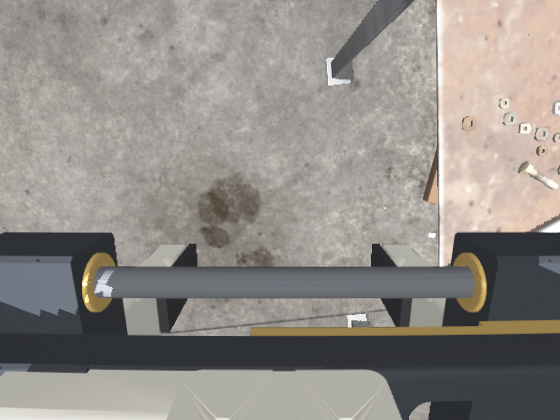

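```bash
cat >> h.py <<'E'
import json
def plan(wps,start=None,vmax=0.36,f=1.0,show=True):
    """wps: list of (x,y,z,yaw,n_or_None). prints rows in calls of 8"""
    from plant import r
    s=r.get_state()
    p=np.array(s["tcp_pos"]);R=Ro.from_euler("xyz",s["eef_rot"],degrees=True)
    if start: p=np.array(start[:3],float);R=Ro.from_euler("xyz",[180,0,start[3]],degrees=True)
    rows=[]
    for w in wps:
        g=np.array(w[:3]);G=Ro.from_euler("xyz",[180,0,w[3]],degrees=True)
        rv=(R.inv()*G).as_rotvec()
        if len(w)>5: rv=rv+np.array([0,0,w[5]*2*np.pi])
        n=w[4] if len(w)>4 and w[4] else int(max(np.ceil(np.linalg.norm(g-p)/.15/vmax*1.25+1),np.ceil(np.linalg.norm(rv)/.078),1))
        p0=p.copy();R0=R
        # eased profile
        def sm(k):
            if n<4: return k/n
            a=np.ones(n);a[0]=a[-1]=.5;return a[:k].sum()/a.sum()
        for k in range(1,n+1):
            pt=p0+(g-p0)*sm(k);Rt=R0*Ro.from_rotvec(rv*k/n)
            sl=np.round(R.inv().apply(pt-p)/.15,2 if k<n else 3);dr=np.round((R.inv()*Rt).as_rotvec()/.08,2)
            sl=np.where(abs(sl)<1e-9,0,sl);dr=np.clip(dr,-1,1)
            p=p+R.apply(sl*.15);R=R*Ro.from_rotvec(dr*.08)
            rows.append({"slide":[float(v)+0. for v in sl],"delta_rot":[float(v)+0. for v in dr],"fingers":f})
    for i in range(0,len(rows),8):
        print(f"--{i//8}: [" + ",\n".join(json.dumps(x) for x in rows[i:i+8])+"]")
    print("end",p.round(4),R.as_euler("xyz",degrees=True).round(2),len(rows))
E
python3 -c "
from h import *
plan([(.535,-.11,.27,-180)])"
```

```text
--0: [{"slide": [-0.11, 0.09, -0.01], "delta_rot": [0.0, 0.0, 0.34], "fingers": 1.0},
{"slide": [-0.21, 0.17, -0.02], "delta_rot": [0.0, 0.0, 0.33], "fingers": 1.0},
{"slide": [-0.2, 0.19, -0.02], "delta_rot": [0.0, 0.0, 0.34], "fingers": 1.0},
{"slide": [-0.2, 0.19, -0.02], "delta_rot": [0.0, 0.0, 0.34], "fingers": 1.0},
{"slide": [-0.19, 0.19, -0.02], "delta_rot": [0.0, 0.0, 0.34], "fingers": 1.0},
{"slide": [-0.19, 0.2, -0.02], "delta_rot": [0.01, 0.0, 0.33], "fingers": 1.0},
{"slide": [-0.18, 0.21, -0.03], "delta_rot": [0.0, 0.0, 0.34], "fingers": 1.0},
{"slide": [-0.18, 0.21, -0.02], "delta_rot": [0.0, 0.0, 0.34], "fingers": 1.0}]
--1: [{"slide": [-0.17, 0.21, -0.02], "delta_rot": [0.0, 0.0, 0.34], "fingers": 1.0},
{"slide": [-0.17, 0.22, -0.02], "delta_rot": [0.0, 0.0, 0.33], "fingers": 1.0},
{"slide": [-0.16, 0.23, -0.02], "delta_rot": [0.0, 0.0, 0.34], "fingers": 1.0},
{"slide": [-0.15, 0.22, -0.02], "delta_rot": [0.0, 0.0, 0.34], "fingers": 1.0},
{"slide": [-0.15, 0.23, -0.02], "delta_rot": [0.0, 0.0, 0.33], "fingers": 1.0},
{"slide": [-0.14, 0.24, -0.02], "delta_rot": [0.0, 0.0, 0.34], "fingers": 1.0},
{"slide": [-0.067, 0.12, -0.013], "delta_rot": [0.0, 0.0, 0.34], "fingers": 1.0}]
end [ 0.535 -0.11   0.27 ] [ 1.7998e+02 -2.0000e-02  1.7999e+02] 15
```

>>> {"name": "play_rows", "arguments": {
  "rows": [
    {"slide": [-0.11, 0.09, -0.01], "delta_rot": [0, 0, 0.34], "fingers": 1},
    {"slide": [-0.21, 0.17, -0.02], "delta_rot": [0, 0, 0.34], "fingers": 1},
    {"slide": [-0.2, 0.19, -0.02], "delta_rot": [0, 0, 0.34], "fingers": 1},
    {"slide": [-0.2, 0.19, -0.02], "delta_rot": [0, 0, 0.34], "fingers": 1},
    {"slide": [-0.19, 0.19, -0.02], "delta_rot": [0, 0, 0.34], "fingers": 1},
    {"slide": [-0.19, 0.2, -0.02], "delta_rot": [0, 0, 0.34], "fingers": 1},
    {"slide": [-0.18, 0.21, -0.03], "delta_rot": [0, 0, 0.34], "fingers": 1},
    {"slide": [-0.18, 0.21, -0.02], "delta_rot": [0, 0, 0.34], "fingers": 1}
  ]
}}

```text
time_s: 1.15
tcp_pos: [0.4105, -0.3457, 0.2507]
eef_rot: [180.0, 0.0, -169.3]
contact_force: [-0.0, -0.2, 0.3]
gripper_width: 0.0878
gripper_force: 0.0
```

>>> {"name": "play_rows", "arguments": {
  "rows": [
    {"slide": [-0.17, 0.21, -0.02], "delta_rot": [0, 0, 0.34], "fingers": 1},
    {"slide": [-0.17, 0.22, -0.02], "delta_rot": [0, 0, 0.33], "fingers": 1},
    {"slide": [-0.16, 0.23, -0.02], "delta_rot": [0, 0, 0.34], "fingers": 1},
    {"slide": [-0.15, 0.22, -0.02], "delta_rot": [0, 0, 0.34], "fingers": 1},
    {"slide": [-0.15, 0.23, -0.02], "delta_rot": [0, 0, 0.33], "fingers": 1},
    {"slide": [-0.14, 0.24, -0.02], "delta_rot": [0, 0, 0.34], "fingers": 1},
    {"slide": [-0.07, 0.12, -0.01], "delta_rot": [0, 0, 0.34], "fingers": 1},
    {"slide": [0, 0, 0], "delta_rot": [0, 0, 0], "fingers": 1}
  ]
}}

```text
time_s: 2.15
tcp_pos: [0.5365, -0.1093, 0.2697]
eef_rot: [180.0, -0.0, -180.0]
contact_force: [-0.6, -0.3, 0.3]
gripper_width: 0.0878
gripper_force: 0.0
```

```bash
python3 -c "
from h import *
d=snap(['wrist','top','scene'],1);print(d['state']['tcp_pos'],d['state']['eef_rot'])"
```

```text
[ 0.53652025 -0.10933255  0.26970194] [ 1.79995742e+02 -3.32340794e-02 -1.79978060e+02]
```

View pics/wrist1.png

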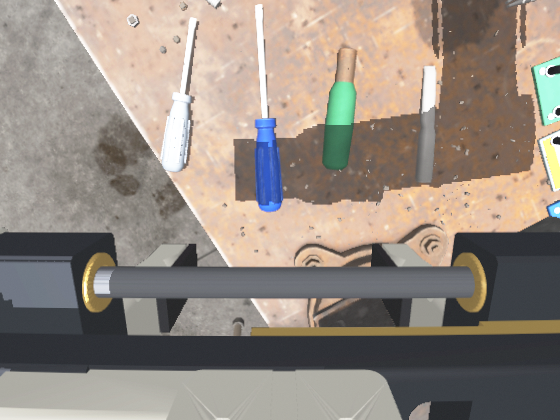

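>>> {"name": "play_rows", "arguments": {
  "rows": [
    {"slide": [0, 0.2, 0], "delta_rot": [0, 0, 0], "fingers": 1},
    {"slide": [0, 0.35, 0], "delta_rot": [0, 0, 0], "fingers": 1},
    {"slide": [0, 0.2, 0], "delta_rot": [0, 0, 0], "fingers": 1},
    {"slide": [0, 0, 0], "delta_rot": [0, 0, 0], "fingers": 1},
    {"slide": [0, 0, 0], "delta_rot": [0, 0, 0], "fingers": 1}
  ]
}}

```text
time_s: 2.92
tcp_pos: [0.5361, 0.0012, 0.2701]
eef_rot: [-180.0, -0.0, 179.9]
contact_force: [0.3, 0.7, -1.0]
gripper_width: 0.0872
gripper_force: 0.0
```

```bash
python3 -c "
from h import *
d=snap(['wrist'],2);print(d['state']['tcp_pos'],d['state']['eef_rot'])"
```

```text
[0.53607147 0.00118232 0.27010949] [-1.79993348e+02 -2.59612658e-03  1.79894679e+02]
```

>>> {"name": "play_rows", "arguments": {
  "rows": [
    {"slide": [0, 0.15, 0], "delta_rot": [0, 0, 0], "fingers": 1},
    {"slide": [-0.02, 0.34, 0], "delta_rot": [0, 0, 0], "fingers": 1},
    {"slide": [-0.03, 0.34, 0], "delta_rot": [0, 0, 0], "fingers": 1},
    {"slide": [-0.03, 0.34, 0], "delta_rot": [0, 0, 0], "fingers": 1},
    {"slide": [-0.03, 0.34, 0], "delta_rot": [0, 0, 0], "fingers": 1},
    {"slide": [-0.03, 0.2, 0], "delta_rot": [0, 0, 0], "fingers": 1},
    {"slide": [0, 0, 0], "delta_rot": [0, 0, 0], "fingers": 1},
    {"slide": [0, 0, 0], "delta_rot": [0, 0, 0], "fingers": 1}
  ]
}}

```text
time_s: 3.98
tcp_pos: [0.5579, 0.2574, 0.2699]
eef_rot: [-180.0, -0.0, 179.9]
contact_force: [-0.7, 0.6, -0.1]
gripper_width: 0.0876
gripper_force: 0.0
```

```bash
python3 -c "
from h import *
d=snap(['wrist'],3);print(d['state']['tcp_pos'],d['state']['eef_rot'])"
```

```text
[0.55786038 0.25735693 0.26985877] [-1.79968716e+02 -2.75816073e-02  1.79860576e+02]
```

>>> {"name": "play_rows", "arguments": {
  "rows": [
    {"slide": [0, 0.2, 0], "delta_rot": [0, 0, 0], "fingers": 1},
    {"slide": [0, 0.3, 0], "delta_rot": [0, 0, 0], "fingers": 1},
    {"slide": [0, 0.2, 0], "delta_rot": [0, 0, 0], "fingers": 1},
    {"slide": [0, 0, 0], "delta_rot": [0, 0, 0], "fingers": 1},
    {"slide": [0, 0, 0], "delta_rot": [0, 0, 0], "fingers": 1}
  ]
}}

```text
time_s: 4.65
tcp_pos: [0.5578, 0.3631, 0.27]
eef_rot: [-180.0, -0.0, 179.9]
contact_force: [-0.6, -0.5, 0.4]
gripper_width: 0.0878
gripper_force: 0.0
```

```bash
python3 -c "
from h import *
d=snap(['wrist'],4);print(d['state']['tcp_pos'],d['state']['eef_rot'])
a=[load(k)['wrist']['image'][:232] for k in (3,4)]
cv2.imwrite('pics/w34.png',cv2.resize(np.vstack(a),None,fx=1.29,fy=1.29)[:600])"
```

```text
[0.55783997 0.36314466 0.27000597] [-1.79985089e+02 -9.85825152e-03  1.79901805e+02]
```

View pics/w34.png

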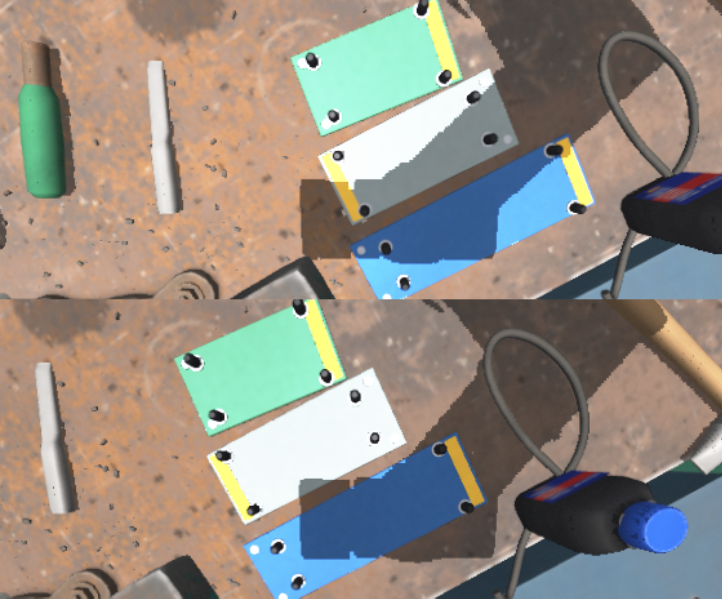

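View pics/wrist2.png

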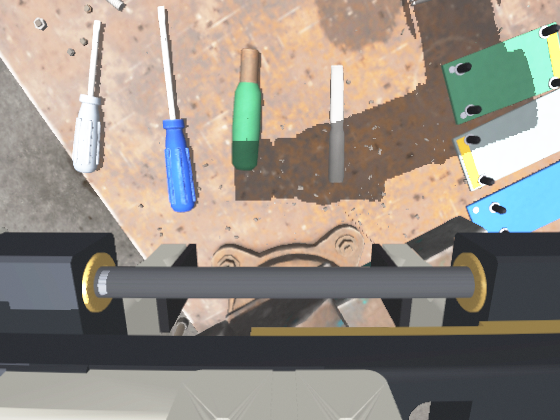

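```bash
python3 - <<'E'
from h import *
from scipy.optimize import least_squares
np.set_printoptions(precision=4,suppress=True)
a,b,c,e=[load(k) for k in(1,2,3,4)]
W=lambda d:(d["wrist"],d["state"])
T={"blue":([(271,210),(264.5,120),(259,6)],[(182,210),(174.5,121),(162,7)],.237,.159),
"grey":([(174,170),(181,95),(193.5,19)],[(86,170),(90,96),(97.5,21)],.177,.124),
"green":([(336,168),(343,81),(347.5,47)],[(244.5,168),(248,83),(250,46)],.136,.086)}
for n,(p,q,L,tp) in T.items():
    X=tri([(a["wrist"],p,a["state"]),(b["wrist"],q,b["state"])])
    z=X[:,2];Z=np.array([.015,.017,.008])
    Y=[(onz(a["wrist"],p,Z,a["state"])+onz(b["wrist"],q,Z,b["state"]))/2][0]
    dr=Y[0]-Y[2];l=np.linalg.norm(dr[:2]);u=dr[:2]/l
    g=(Y[0,:2]-u*(L-tp)+Y[2,:2]+u*tp)/2
    print(n,"tri",X.tolist(),"\n len",l,"yaw",np.degrees(np.arctan2(u[1],u[0])),"handle yaw",np.degrees(np.arctan2(*(Y[0]-Y[1])[[1,0]])),"grip",g)
V=lambda l,o:[None if p is None else (p[0]/1.29,(p[1]-o)/1.29) for p in l]
# corners order (+x,+y),(-x,+y),(-x,-y),(+x,-y) in rest frame
Rr={"blue":(.234,[(567,137),(594,204),None,(350,243)],[(456,434),(485,502),(274,598),(244,545)],(.552,.355,114)),
"grey":(.176,[(358,222),(319,156),(491,69),(519,143)],[(246,523),(207,456),(374,368),(407,444)],(.48,.304,-67)),
"green":(.140,[None,(462,80),(320,134),(291,58)],[None,(344,377),(210,435),(175,360)],(.409,.26,108.6))}
for n,(L,p,q,g) in Rr.items():
    best=None
    for m in(1,-1):
      C=np.array([(m*.037,L/2),(-m*.037,L/2),(-m*.037,-L/2),(m*.037,-L/2)])
      def f(v):
        t=np.radians(v[2]);P=C@np.array([[np.cos(t),np.sin(t)],[-np.sin(t),np.cos(t)]])
        # v yaw = direction of +y
        P=np.c_[C[:,1]*np.cos(t)+C[:,0]*np.sin(t)+v[0],C[:,1]*np.sin(t)-C[:,0]*np.cos(t)+v[1],np.full(4,v[3])]
        o=[]
        for d,l,off in((c,p,0),(e,q,299)):
            uv=proj(d["wrist"],P,d["state"])
            for i,k in enumerate(V(l,off)):
                if k: o+=list(uv[i]-k)
        return np.array(o)
      s=least_squares(f,[*g,.006],x_scale=[.1,.1,10,.01])
      if best is None or s.cost<best[0]: best=(s.cost,m,s.x,np.abs(s.fun).max())
    print(n,best)
E
```

```text
blue tri [[0.5713977658047585, -0.12560826033099193, 0.024886025790493118], [0.4639639800503168, -0.13341462515612823, 0.002519951198725542], [0.3375589952640403, -0.13803772657408186, 0.0037864912007522394]] 
 len 0.23523499615523796 yaw 2.4044395246044155 handle yaw 1.7614006377809606 grip [ 0.4969 -0.1306]
grey tri [[0.5226288455453971, -0.2448161769982973, 0.015727663948171815], [0.4342702139173093, -0.23250689782595274, 0.006852317690862672], [0.352046957904833, -0.21233360639098808, 0.00829374740620343]] 
 len 0.17385928831704406 yaw -10.83789912861975 handle yaw -10.937368287682471 grip [ 0.4722 -0.2355]
green tri [[0.5199907221847112, -0.04680287845353345, 0.021525848708276393], [0.4207345436950904, -0.040902540009655486, 0.01247688657942997], [0.38259366756219143, -0.03742222370169611, 0.0139673298983313]] 
 len 0.1397858740401503 yaw -3.8894449241409697 handle yaw -3.2433684656886195 grip [ 0.469  -0.0432]
blue (np.float64(26.695391024362404), -1, array([  0.5513,   0.3596, 116.1307,  -0.0022]), np.float64(4.262373760759743))
grey (np.float64(11.640619074371287), -1, array([  0.4803,   0.3074, -64.0744,   0.0003]), np.float64(3.3153114872118863))
green (np.float64(5.5899647331971405), -1, array([  0.4078,   0.2657, 111.1334,  -0.0028]), np.float64(1.599174757366825))
```

```bash
cat >> h.py <<'E'
RG={"blue":(.234,.095,.050,-.085,.030),"grey":(.176,.070,.046,-.062,.030),"green":(.140,.053,.050,-.052,.040)}
def rest_pts(n,v):
    L,yh,gh,ys,gs=RG[n];t=np.radians(v[2])
    loc=[(sx*.037,sy*L/2,.006) for sx,sy in((1,1),(-1,1),(-1,-1),(1,-1))]
    loc+=[(sx*(g/2+.005),y,.028) for y,g in((yh,gh),(ys,gs)) for sx in(1,-1)]
    l=np.array(loc);return np.c_[l[:,1]*np.cos(t)+l[:,0]*np.sin(t)+v[0],l[:,1]*np.sin(t)-l[:,0]*np.cos(t)+v[1],l[:,2]]
E
python3 - <<'E'
from h import *
e=load(4);k=2.6
v={"blue":(.5513,.3596,115.5),"grey":(.4803,.3074,-64.5),"green":(.4078,.2657,111.1)}
im=cv2.resize(e["wrist"]["image"][:232,130:400],None,fx=k,fy=k,interpolation=cv2.INTER_CUBIC)
for n,p in v.items():
    for i,(x,y) in enumerate(proj(e["wrist"],rest_pts(n,p),e["state"])):
        cv2.drawMarker(im,(int((x-130+.5)*k),int((y+.5)*k)),(0,0,255) if i<4 else (255,0,255),0,9,1)
cv2.imwrite("pics/ov4.png",im)
E
```

```text
(no output)
```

View pics/ov4.png

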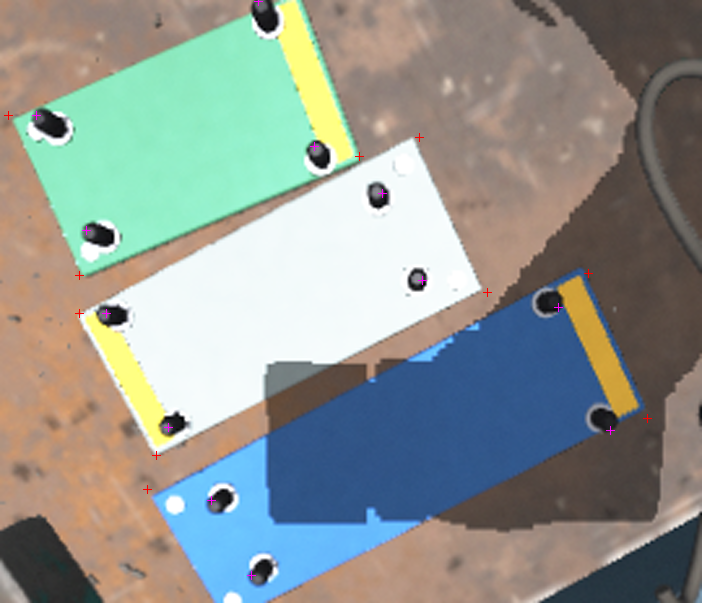

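```bash
python3 - <<'E'
from h import *
from scipy.optimize import least_squares
np.set_printoptions(precision=4,suppress=True)
e=load(4);k=2.6
P={"blue":[(639,408),(583,270),(153,492),(216,602),(608,421),(553,301),(256,577),(214,504)],
"grey":[(81,315),(157,455),(481,291),(415,139),(104,312),(168,428),(380,191),(420,278)],
"green":[(357,156),None,(14,118),(85,275),(316,148),(259,4),(90,231),(40,118)]}
g={"blue":(.5513,.3596,115.5),"grey":(.4803,.3074,-64.5),"green":(.4078,.2657,111.1)}
for n in P:
    i=[j for j,p in enumerate(P[n]) if p];q=np.array([P[n][j] for j in i])/k+[129.5,-.5]
    f=lambda v:(proj(e["wrist"],rest_pts(n,v[:3])[i]+[0,0,v[3]],e["state"])-q).ravel()
    s=least_squares(f,[*g[n],0],x_scale=[.1,.1,10,.01]);print(n,s.x,s.fun.reshape(-1,2).round(1).tolist())
E
```

```text
blue [  0.55     0.3588 116.4717  -0.0069] [[1.2, 0.9], [-0.8, -0.7], [-1.0, -1.4], [2.8, 4.8], [-1.1, 0.6], [-0.3, 0.6], [-0.5, -2.3], [-0.1, -2.2]]
grey [  0.4799   0.306  -64.1875  -0.0034] [[-0.7, -0.3], [-0.2, -0.3], [1.0, -0.2], [0.0, -0.6], [0.9, 0.8], [-0.1, -0.6], [-0.5, 0.7], [-0.5, 0.4]]
green [  0.407    0.265  111.4168  -0.0068] [[0.8, 0.3], [-0.4, 0.2], [-0.3, 0.0], [-0.7, -0.5], [-0.1, 0.3], [0.4, -0.2], [0.2, -0.1]]
```

```bash
python3 - <<'E'
from h import *
from scipy.optimize import least_squares
np.set_printoptions(precision=4,suppress=True)
e=load(4);c=load(3);k=2.6
P={"blue":[(639,408),(583,270),(153,492),None,(608,421),(553,301),(256,577),(214,504)],
"grey":[(81,315),(157,455),(481,291),(415,139),(104,312),(168,428),(380,191),(420,278)],
"green":[(357,156),None,(14,118),(85,275),(316,148),(259,4),(90,231),(40,118)]}
Q={"blue":[(594,204),(567,137),(350,243),None],"grey":[(319,156),(358,222),(519,143),(491,69)],"green":[(462,80),None,(291,58),(320,134)]}
g={"blue":(.5513,.3596,115.5),"grey":(.4803,.3074,-64.5),"green":(.4078,.2657,111.1)}
for n in P:
  for z in(0,1):
    i=[j for j,p in enumerate(P[n]) if p];q=np.array([P[n][j] for j in i])/k+[129.5,-.5]
    i2=[j for j in range(4) if Q[n][j]];q2=np.array([Q[n][j] for j in i2])/1.29
    f=lambda v:np.r_[(proj(e["wrist"],rest_pts(n,v[:3])[i]+[0,0,z*v[3]],e["state"])-q).ravel(),(proj(c["wrist"],rest_pts(n,v[:3])[i2]+[0,0,z*v[3]],c["state"])-q2).ravel()]
    s=least_squares(f,[*g[n],0],x_scale=[.1,.1,10,.01],loss="soft_l1");print(n,s.x,s.cost,s.fun.reshape(-1,2).round(1).tolist())
# grasp plan to blue
plan([(.497,-.1306,.15,-177.9),(.497,-.1306,.06,-177.9)],f=0.5)
E
```

```text
blue [  0.5505   0.359  116.9636   0.    ] 11.884753950907644 [[2.7, 1.0], [-0.1, -1.3], [-2.1, 0.7], [0.3, 0.9], [0.3, 0.3], [-0.8, 0.1], [-0.9, -0.1], [1.3, -0.6], [1.5, -3.7], [-2.2, 0.9]]
blue [  0.5511   0.3597 116.9322  -0.0054] 6.653226507186805 [[2.1, 1.1], [-0.4, -0.4], [-0.4, 0.3], [-0.1, 0.9], [0.2, 0.9], [0.4, -0.7], [0.6, -0.5], [-0.3, -0.5], [0.0, -2.9], [-1.5, 0.5]]
grey [  0.4801   0.3067 -64.095    0.    ] 10.33089869088944 [[-1.1, -0.0], [-0.2, 0.3], [1.9, -0.3], [0.5, -1.2], [0.6, 1.0], [-0.1, -0.0], [-0.0, 0.3], [0.2, 0.3], [-1.0, -0.8], [-4.1, 2.5], [1.4, 0.4], [-0.1, -1.5]]
grey [  0.48     0.3065 -64.1423  -0.0032] 8.861028324519456 [[-0.3, -0.2], [0.2, -0.2], [1.4, -0.3], [0.4, -0.7], [1.3, 0.8], [0.3, -0.5], [-0.1, 0.7], [-0.1, 0.4], [-0.9, -0.9], [-4.2, 2.0], [0.3, 0.5], [-1.0, -1.0]]
green [  0.4085   0.2667 111.1746   0.    ] 7.491539537424132 [[2.0, 0.9], [-1.3, -0.0], [-1.0, 0.8], [0.2, 0.0], [0.7, -0.2], [-0.2, 0.4], [-0.6, -0.3], [1.2, -1.6], [-1.5, -1.2], [0.6, 1.7]]
green [  0.4075   0.2657 111.2449  -0.0052] 4.483105802810773 [[1.3, 0.7], [-0.3, 0.1
[... 823 characters left out ...]
"fingers": 0.5},
{"slide": [0.04, -0.27, 0.06], "delta_rot": [0.0, 0.0, -0.03], "fingers": 0.5},
{"slide": [0.04, -0.27, 0.07], "delta_rot": [0.0, 0.0, -0.04], "fingers": 0.5},
{"slide": [0.05, -0.28, 0.07], "delta_rot": [0.0, 0.0, -0.04], "fingers": 0.5},
{"slide": [0.018, -0.133, 0.032], "delta_rot": [0.0, 0.0, -0.03], "fingers": 0.5},
{"slide": [0.0, 0.0, 0.1], "delta_rot": [0.0, 0.0, 0.0], "fingers": 0.5},
{"slide": [0.0, 0.0, 0.2], "delta_rot": [0.0, 0.0, 0.0], "fingers": 0.5},
{"slide": [0.0, 0.0, 0.2], "delta_rot": [0.0, 0.0, 0.0], "fingers": 0.5}]
--2: [{"slide": [0.0, 0.0, 0.1], "delta_rot": [0.0, 0.0, 0.0], "fingers": 0.5}]
end [ 0.497  -0.1307  0.0599] [-180.      0.   -177.92] 17
```

>>> {"name": "play_rows", "arguments": {
  "rows": [
    {"slide": [0.02, -0.14, 0.03], "delta_rot": [0, 0, -0.04], "fingers": 0.5},
    {"slide": [0.03, -0.27, 0.07], "delta_rot": [0, 0, -0.04], "fingers": 0.5},
    {"slide": [0.04, -0.28, 0.07], "delta_rot": [0, 0, -0.04], "fingers": 0.5},
    {"slide": [0.03, -0.27, 0.06], "delta_rot": [0, 0, -0.04], "fingers": 0.5},
    {"slide": [0.04, -0.27, 0.07], "delta_rot": [0, 0, -0.04], "fingers": 0.5},
    {"slide": [0.04, -0.28, 0.07], "delta_rot": [0, 0, -0.03], "fingers": 0.5},
    {"slide": [0.03, -0.27, 0.06], "delta_rot": [0, 0, -0.04], "fingers": 0.5},
    {"slide": [0.04, -0.27, 0.07], "delta_rot": [0, 0, -0.04], "fingers": 0.5}
  ]
}}

```text
time_s: 5.7
tcp_pos: [0.5201, 0.0535, 0.1955]
eef_rot: [180.0, 0.1, -178.7]
contact_force: [-0.9, -0.7, 0.1]
gripper_width: 0.0657
gripper_force: 0.0
```

>>> {"name": "play_rows", "arguments": {
  "rows": [
    {"slide": [0.04, -0.28, 0.07], "delta_rot": [0, 0, -0.04], "fingers": 0.5},
    {"slide": [0.04, -0.27, 0.06], "delta_rot": [0, 0, -0.03], "fingers": 0.5},
    {"slide": [0.04, -0.27, 0.07], "delta_rot": [0, 0, -0.04], "fingers": 0.5},
    {"slide": [0.05, -0.28, 0.07], "delta_rot": [0, 0, -0.04], "fingers": 0.5},
    {"slide": [0.02, -0.13, 0.03], "delta_rot": [0, 0, -0.03], "fingers": 0.5},
    {"slide": [0, 0, 0.1], "delta_rot": [0, 0, 0], "fingers": 0.5},
    {"slide": [0, 0, 0.1], "delta_rot": [0, 0, 0], "fingers": 0.5},
    {"slide": [0, 0, 0], "delta_rot": [0, 0, 0], "fingers": 0.5}
  ]
}}

```text
time_s: 6.7
tcp_pos: [0.4962, -0.1293, 0.1187]
eef_rot: [180.0, -0.2, -177.8]
contact_force: [0.5, -0.8, 0.1]
gripper_width: 0.0659
gripper_force: 0.0
```

```bash
python3 - <<'E'
from h import *
d=snap(["wrist"],5)
plan([(.497,-.1306,.06,-177.9),(.497,-.1306,.003,-177.9)],f=0.5)
E
```

```text
--0: [{"slide": [0.0, 0.0, 0.13], "delta_rot": [0.0, -0.01, 0.01], "fingers": 0.5},
{"slide": [0.0, -0.01, 0.13], "delta_rot": [0.0, 0.0, 0.0], "fingers": 0.5},
{"slide": [-0.001, 0.001, 0.136], "delta_rot": [0.0, -0.01, 0.01], "fingers": 0.5},
{"slide": [0.0, 0.0, 0.13], "delta_rot": [0.0, 0.0, 0.0], "fingers": 0.5},
{"slide": [0.0, 0.0, 0.12], "delta_rot": [0.0, 0.0, 0.0], "fingers": 0.5},
{"slide": [0.001, 0.0, 0.13], "delta_rot": [0.0, 0.0, 0.0], "fingers": 0.5}]
end [ 0.4969 -0.1306  0.0031] [-1.7999e+02  1.0000e-02 -1.7789e+02] 6
```

View pics/wrist5.png

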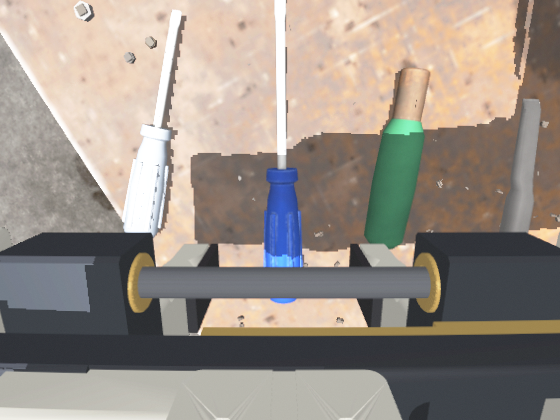

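>>> {"name": "play_rows", "arguments": {
  "rows": [
    {"slide": [0, 0, 0.13], "delta_rot": [0, 0, 0], "fingers": 0.5},
    {"slide": [0, -0.01, 0.13], "delta_rot": [0, -0.02, 0], "fingers": 0.5},
    {"slide": [0, 0, 0.135], "delta_rot": [0, 0, 0], "fingers": 0.5},
    {"slide": [0, 0, 0.13], "delta_rot": [0, 0, 0], "fingers": 0.5},
    {"slide": [0, 0, 0.12], "delta_rot": [0, 0, 0], "fingers": 0.5},
    {"slide": [0, 0, 0.12], "delta_rot": [0, 0, 0], "fingers": 0.5},
    {"slide": [0, 0, 0], "delta_rot": [0, 0, 0], "fingers": -0.5},
    {"slide": [0, 0, 0], "delta_rot": [0, 0, 0], "fingers": -0.5}
  ],
  "squeeze": 25
}}

```text
time_s: 7.75
tcp_pos: [0.4982, -0.1309, 0.0061]
eef_rot: [-180.0, 0.1, -177.8]
contact_force: [0.2, -0.5, -0.0]
gripper_width: 0.0509
gripper_force: 0.0
```

>>> {"name": "play_rows", "arguments": {
  "rows": [
    {"slide": [0, 0, 0], "delta_rot": [0, 0, 0], "fingers": -0.5},
    {"slide": [0, 0, 0], "delta_rot": [0, 0, 0], "fingers": -0.5},
    {"slide": [0, 0, 0], "delta_rot": [0, 0, 0], "fingers": -0.5}
  ]
}}

```text
time_s: 8.12
tcp_pos: [0.4977, -0.1312, 0.0057]
eef_rot: [180.0, 0.1, -177.8]
contact_force: [0.7, 0.3, 2.4]
gripper_width: 0.0255
gripper_force: 25.0
```

```bash
python3 - <<'E'
from h import *
from plant import r
s=r.get_state();print(s["tcp_pos"],s["eef_rot"],s["gripper_width"],s["gripper_force"])
# place pose relative to grasp: tool grip est at (.497,-.1306), yaw 2.1
def place(rest,yoff):
    t=np.radians(rest[2]);return rest[0]+yoff*np.cos(t),rest[1]+yoff*np.sin(t)
x,y=place((.551,.359,116.8),.040);print(x,y)
plan([(.50,-.13,.08,-177.9),(x,y,.13,-177.9+116.8-2.2),(x,y,.045,-63.3)],f=-.5)
E
```

```text
[ 0.49770428 -0.13120334  0.00572896] [ 1.79999819e+02  1.38298699e-01 -1.77841778e+02] 0.02548195907630966 24.98837095671888
0.5329648983724228 0.394703432738085
--0: [{"slide": [-0.01, 0.0, -0.17], "delta_rot": [0.0, 0.01, 0.0], "fingers": -0.5},
{"slide": [0.0, 0.0, -0.16], "delta_rot": [0.0, 0.01, 0.01], "fingers": -0.5},
{"slide": [-0.006, 0.007, -0.165], "delta_rot": [0.0, 0.01, 0.0], "fingers": -0.5},
{"slide": [-0.01, 0.07, -0.01], "delta_rot": [0.0, 0.0, -0.96], "fingers": -0.5},
{"slide": [-0.02, 0.14, -0.01], "delta_rot": [0.0, 0.0, -0.96], "fingers": -0.5},
{"slide": [-0.04, 0.13, -0.01], "delta_rot": [0.0, 0.0, -0.96], "fingers": -0.5},
{"slide": [-0.04, 0.14, -0.02], "delta_rot": [0.0, 0.0, -0.97], "fingers": -0.5},
{"slide": [-0.06, 0.13, -0.01], "delta_rot": [0.0, 0.0, -0.96], "fingers": -0.5}]
--1: [{"slide": [-0.06, 0.12, -0.01], "delta_rot": [0.0, 0.0, -0.96], "fingers": -0.5},
{"slide": [-0.08, 0.12, -0.02], "delta_rot": [0.0, 0.0, -0.96], "fingers": -0.5},
{"slide": [-0.08, 0.11, -0.01], "delta_rot": [0.0, 0.0, -0.96], "fingers": -0.5},
{"slide": [-0.09, 0.11, -0
[... 1049 characters left out ...]
[{"slide": [-0.14, -0.02, -0.02], "delta_rot": [0.0, 0.0, -0.96], "fingers": -0.5},
{"slide": [-0.14, -0.03, -0.01], "delta_rot": [0.0, 0.0, -0.96], "fingers": -0.5},
{"slide": [-0.13, -0.04, -0.01], "delta_rot": [0.0, 0.0, -0.97], "fingers": -0.5},
{"slide": [-0.13, -0.05, -0.02], "delta_rot": [0.0, 0.0, -0.96], "fingers": -0.5},
{"slide": [-0.067, -0.034, -0.003], "delta_rot": [0.0, 0.0, -0.96], "fingers": -0.5},
{"slide": [0.0, 0.0, 0.19], "delta_rot": [0.0, 0.0, 0.0], "fingers": -0.5},
{"slide": [0.0, 0.0, 0.19], "delta_rot": [0.0, 0.0, 0.0], "fingers": -0.5},
{"slide": [0.0, 0.0, 0.186], "delta_rot": [0.0, 0.0, 0.0], "fingers": -0.5}]
end [0.533  0.3947 0.045 ] [-180.    -0.   -63.3] 32
```

>>> {"name": "play_rows", "arguments": {
  "rows": [
    {"slide": [0, 0, -0.2], "delta_rot": [0, 0.01, 0], "fingers": -0.5},
    {"slide": [-0.01, 0, -0.3], "delta_rot": [0, 0.01, 0], "fingers": -0.5},
    {"slide": [0, 0, -0.3], "delta_rot": [0, 0.01, 0], "fingers": -0.5},
    {"slide": [-0.01, 0.07, -0.03], "delta_rot": [0, 0, -0.96], "fingers": -0.5},
    {"slide": [-0.02, 0.14, 0], "delta_rot": [0, 0, -0.96], "fingers": -0.5},
    {"slide": [-0.04, 0.13, 0], "delta_rot": [0, 0, -0.96], "fingers": -0.5},
    {"slide": [-0.04, 0.14, 0], "delta_rot": [0, 0, -0.96], "fingers": -0.5},
    {"slide": [-0.06, 0.13, 0], "delta_rot": [0, 0, -0.96], "fingers": -0.5}
  ]
}}

```text
time_s: 9.12
tcp_pos: [0.5044, -0.0353, 0.1297]
eef_rot: [180.0, -0.1, -155.7]
contact_force: [0.8, -0.1, -1.8]
gripper_width: 0.0255
gripper_force: 25.0
```

>>> {"name": "play_rows", "arguments": {
  "rows": [
    {"slide": [-0.06, 0.12, 0], "delta_rot": [0, 0, -0.96], "fingers": -0.5},
    {"slide": [-0.08, 0.12, 0], "delta_rot": [0, 0, -0.96], "fingers": -0.5},
    {"slide": [-0.08, 0.11, 0], "delta_rot": [0, 0, -0.96], "fingers": -0.5},
    {"slide": [-0.09, 0.11, 0], "delta_rot": [0, 0, -0.96], "fingers": -0.5},
    {"slide": [-0.1, 0.09, 0], "delta_rot": [0, 0, -0.96], "fingers": -0.5},
    {"slide": [-0.11, 0.1, 0], "delta_rot": [0, 0, -0.96], "fingers": -0.5},
    {"slide": [-0.11, 0.08, 0], "delta_rot": [0, 0, -0.96], "fingers": -0.5},
    {"slide": [-0.12, 0.07, 0], "delta_rot": [0, 0, -0.96], "fingers": -0.5}
  ]
}}

```text
time_s: 10.12
tcp_pos: [0.5148, 0.1314, 0.1297]
eef_rot: [179.9, -0.0, -120.5]
contact_force: [-1.6, 0.7, -1.9]
gripper_width: 0.0254
gripper_force: 25.0
```

>>> {"name": "play_rows", "arguments": {
  "rows": [
    {"slide": [-0.13, 0.06, 0], "delta_rot": [0, 0, -0.96], "fingers": -0.5},
    {"slide": [-0.13, 0.06, 0], "delta_rot": [0, 0, -0.96], "fingers": -0.5},
    {"slide": [-0.13, 0.04, 0], "delta_rot": [0, 0, -0.96], "fingers": -0.5},
    {"slide": [-0.14, 0.04, 0], "delta_rot": [0, 0, -0.96], "fingers": -0.5},
    {"slide": [-0.13, 0.02, 0], "delta_rot": [0, 0, -0.96], "fingers": -0.5},
    {"slide": [-0.14, 0.01, 0], "delta_rot": [0, 0, -0.96], "fingers": -0.5},
    {"slide": [-0.14, 0, 0], "delta_rot": [0, 0, -0.96], "fingers": -0.5},
    {"slide": [-0.14, -0.01, 0], "delta_rot": [0, 0, -0.96], "fingers": -0.5}
  ]
}}

```text
time_s: 11.12
tcp_pos: [0.526, 0.2989, 0.1295]
eef_rot: [179.9, -0.0, -85.3]
contact_force: [-0.1, 0.5, -1.1]
gripper_width: 0.0256
gripper_force: 25.0
```

>>> {"name": "play_rows", "arguments": {
  "rows": [
    {"slide": [-0.14, -0.02, 0], "delta_rot": [0, 0, -0.96], "fingers": -0.5},
    {"slide": [-0.14, -0.03, 0], "delta_rot": [0, 0, -0.96], "fingers": -0.5},
    {"slide": [-0.13, -0.04, 0], "delta_rot": [0, 0, -0.96], "fingers": -0.5},
    {"slide": [-0.13, -0.05, 0], "delta_rot": [0, 0, -0.96], "fingers": -0.5},
    {"slide": [-0.07, -0.03, 0], "delta_rot": [0, 0, -0.96], "fingers": -0.5},
    {"slide": [0, 0, 0], "delta_rot": [0, 0, 0], "fingers": -0.5},
    {"slide": [0, 0, 0], "delta_rot": [0, 0, 0], "fingers": -0.5}
  ]
}}

```text
time_s: 12.0
tcp_pos: [0.5313, 0.3932, 0.1295]
eef_rot: [179.9, 0.0, -63.5]
contact_force: [-0.5, -1.0, -1.1]
gripper_width: 0.0253
gripper_force: 25.0
```

```bash
python3 - <<'E'
from h import *
d=snap(["wrist","top","scene"],6);s=d["state"];print(s["tcp_pos"],s["eef_rot"],s["gripper_width"],s["gripper_force"],s["joints"])
im=d["wrist"]["image"].copy()
for n,p in {"blue":(.551,.359,116.8)}.items():
    for x,y in proj(d["wrist"],rest_pts(n,p),s): cv2.drawMarker(im,(int(x),int(y)),(0,0,255),0,9,1)
a=cv2.resize(d["top"]["image"][100:260,100:290],(475,400))
o=np.zeros((600,800,3),np.uint8);o[:315,:420]=cv2.resize(im,(420,315));o[:400,420:]=a[:,:380]
o=np.vstack([cv2.resize(im[:330],None,fx=1.,fy=1.),]);o=np.hstack([o,np.zeros((330,240,3),np.uint8)])
b=cv2.resize(d["top"]["image"][120:250,110:290],None,fx=2.,fy=2.);c=cv2.resize(d["scene"]["image"][150:280,110:290],None,fx=2,fy=2)
cv2.imwrite("pics/m6.png",np.vstack([o,np.hstack([b,c,np.zeros((260,80,3),np.uint8)])]))
E
```

```text
[0.53128834 0.39315461 0.12950026] [ 1.79913756e+02  5.63346309e-03 -6.35460806e+01] 0.025320328063210103 24.976561913126716 [ 5.33447773e+01  2.33650370e+01 -8.30157468e+00 -5.16929811e-02
 -5.84077695e+01 -2.68637447e+01]
```

View pics/m6.png

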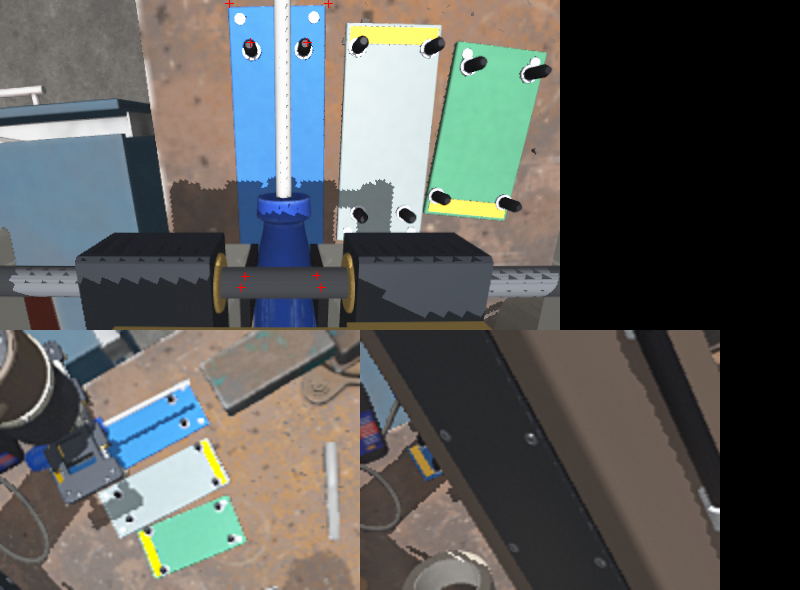

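```bash
python3 - <<'E'
from h import *
np.set_printoptions(precision=4,suppress=True)
d=load(6);s=d["state"];im=d["wrist"]["image"].astype(int);w=d["wrist"]
rest=(.551,.359,116.8)
t=np.radians(rest[2])
loc=lambda X:np.c_[(X[:,0]-rest[0])*np.sin(t)-(X[:,1]-rest[1])*np.cos(t),(X[:,0]-rest[0])*np.cos(t)+(X[:,1]-rest[1])*np.sin(t)]
for row in(8,20,100,140,175):
    B,G,R=im[row].T;c=np.where((B-R>60))[0];c=c[(c>200)&(c<345)]
    wh=np.where((im[row].min(1)>170)|((abs(B-R)<40)&(B>60)))[0];wh=wh[(wh>268)&(wh<300)]
    e=onz(w,[(c[0]-.5,row),(c[-1]+.5,row)],.006,s)
    sh=onz(w,[(wh[0]-.5,row),(wh[-1]+.5,row)],s["tcp_pos"][2]+.010,s)
    print(row,c[0],c[-1],"edges rest xy",loc(e).tolist(),"shaft px",wh[0],wh[-1],loc(sh).mean(0))
for row in range(190,230,6):
    B,G,R=im[row].T;c=np.where((B-R>60))[0];c=c[(c>255)&(c<315)];print(row,c[0],c[-1],end="; ")
col=im[150:240,284];print((col[:,0]-col[:,2]).tolist())
E
```

```text
8 228 324 edges rest xy [[0.03886019102133118, -0.11417533292957324], [-0.03434226752501782, -0.11370238234919225]] shaft px 274 289 [-0.0021 -0.0731]
20 229 324 edges rest xy [[0.03844312750213855, -0.10583851835564162], [-0.03450100760793404, -0.10536973737226592]] shaft px 274 289 [-0.0021 -0.0687]
100 233 324 edges rest xy [[0.037723266972788064, -0.04742777045836444], [-0.0356894110478415, -0.04695265616347591]] shaft px 275 290 [-0.0023 -0.0381]
140 235 323 edges rest xy [[0.03739132400160998, -0.01605451643602945], [-0.03555569969824833, -0.015573423410673781]] shaft px 276 290 [-0.0024 -0.0216]
175 237 323 edges rest xy [[0.036905403554053126, 0.012805726202215059], [-0.03619346725130109, 0.013296801132282387]] shaft px 276 290 [-0.0023 -0.0065]
190 256 314; 196 256 314; 202 256 314; 208 256 314; 214 256 314; 220 256 314; 226 256 314; [0, 0, 0, 0, 0, -1, 0, -1, -1, -1, 0, 0, 0, -1, -1, -1, -1, -1, -1, 0, 0, 0, 0, 0, 0, 0, 0, 0, 0, 0, -1, -1, -1, -1, -1, -1, -1, 0, 0, 0, 0, 0, 0, 0, -1, 0, -1, 2, 52, 59, 72, 123, 144, 149, 158, 167, 172, 173, 172, 173, 172, 164, 84, 84, 85, 83, 82, 82, 84, 84, 81, 77, 67, 62, 66, 77, 83, 85, 85, 87, 86, 87, 87, 90, 87, 89, 89, 87, 86, 84]
```

```bash
python3 - <<'E'
from h import *
plan([(.5325,.3960,.06,-62.7),(.5325,.3960,.0125,-62.7)],f=-.5)
E
```

```text
--0: [{"slide": [0.0, 0.0, 0.16], "delta_rot": [0.0, 0.0, -0.06], "fingers": -0.5},
{"slide": [-0.01, -0.01, 0.15], "delta_rot": [0.01, 0.0, -0.06], "fingers": -0.5},
{"slide": [-0.004, -0.004, 0.156], "delta_rot": [0.0, 0.0, -0.06], "fingers": -0.5},
{"slide": [0.0, 0.0, 0.11], "delta_rot": [0.0, 0.0, 0.0], "fingers": -0.5},
{"slide": [0.0, 0.0, 0.1], "delta_rot": [0.0, 0.0, 0.0], "fingers": -0.5},
{"slide": [0.0, 0.0, 0.106], "delta_rot": [0.0, 0.0, 0.0], "fingers": -0.5}]
end [0.5324 0.396  0.0126] [ 1.800e+02  2.000e-02 -6.269e+01] 6
```

>>> {"name": "play_rows", "arguments": {
  "rows": [
    {"slide": [0, 0, 0.16], "delta_rot": [0, 0, -0.07], "fingers": -0.5},
    {"slide": [-0.01, -0.01, 0.15], "delta_rot": [0.01, 0, -0.07], "fingers": -0.5},
    {"slide": [-0.005, -0.005, 0.155], "delta_rot": [0, 0, -0.06], "fingers": -0.5},
    {"slide": [0, 0, 0.11], "delta_rot": [0, 0, 0], "fingers": -0.5},
    {"slide": [0, 0, 0.1], "delta_rot": [0, 0, 0], "fingers": -0.5},
    {"slide": [0, 0, 0], "delta_rot": [0, 0, 0], "fingers": -0.5},
    {"slide": [0, 0, 0], "delta_rot": [0, 0, 0], "fingers": -0.5}
  ]
}}

```text
time_s: 13.02
tcp_pos: [0.5329, 0.3972, 0.0292]
eef_rot: [-179.9, 0.0, -62.5]
contact_force: [0.6, -0.3, -0.8]
gripper_width: 0.0254
gripper_force: 25.0
```

>>> {"name": "play_rows", "arguments": {
  "rows": [
    {"slide": [0.005, 0, 0.06], "delta_rot": [0, 0, 0], "fingers": -0.5},
    {"slide": [0, 0, 0.04], "delta_rot": [0, 0, 0], "fingers": -0.5},
    {"slide": [0, 0, 0.01], "delta_rot": [0, 0, 0], "fingers": -0.5},
    {"slide": [0, 0, 0], "delta_rot": [0, 0, 0], "fingers": -0.5}
  ]
}}

```text
time_s: 13.52
tcp_pos: [0.5328, 0.3962, 0.012]
eef_rot: [-180.0, 0.0, -62.5]
contact_force: [-1.1, 0.7, -1.4]
gripper_width: 0.0256
gripper_force: 25.0
```

>>> {"name": "play_rows", "arguments": {
  "rows": [
    {"slide": [0, 0, 0.005], "delta_rot": [0, 0, 0], "fingers": -0.5},
    {"slide": [0, 0, 0], "delta_rot": [0, 0, 0], "fingers": -0.2},
    {"slide": [0, 0, 0], "delta_rot": [0, 0, 0], "fingers": 0.1},
    {"slide": [0, 0, 0], "delta_rot": [0, 0, 0], "fingers": 0.1},
    {"slide": [0, 0, -0.1], "delta_rot": [0, 0, 0], "fingers": 0.1},
    {"slide": [0, 0, -0.3], "delta_rot": [0, 0, 0], "fingers": 0.1},
    {"slide": [0, 0, -0.3], "delta_rot": [0, 0, 0], "fingers": 0.1},
    {"slide": [0, 0, -0.2], "delta_rot": [0, 0, 0], "fingers": 0.1}
  ]
}}

```text
time_s: 14.52
tcp_pos: [0.5335, 0.3967, 0.1502]
eef_rot: [-179.8, 0.1, -62.5]
contact_force: [-0.0, -0.1, -0.9]
gripper_width: 0.0479
gripper_force: 0.0
```

```bash
python3 - <<'E'
from h import *
d=snap(["wrist"],7)
plan([(.533,.396,.2,-62),(.472,-.235,.15,-10.8)],f=.5)
E
```

```text
--0: [{"slide": [0.0, 0.0, -0.1], "delta_rot": [-0.04, 0.01, -0.03], "fingers": 0.5},
{"slide": [0.0, 0.01, -0.1], "delta_rot": [-0.03, 0.01, -0.04], "fingers": 0.5},
{"slide": [0.005, 0.006, -0.105], "delta_rot": [-0.04, 0.01, -0.03], "fingers": 0.5},
{"slide": [0.12, 0.08, 0.01], "delta_rot": [0.0, 0.0, -0.7], "fingers": 0.5},
{"slide": [0.22, 0.17, 0.02], "delta_rot": [0.0, 0.0, -0.7], "fingers": 0.5},
{"slide": [0.22, 0.18, 0.03], "delta_rot": [0.0, 0.0, -0.69], "fingers": 0.5},
{"slide": [0.21, 0.19, 0.02], "delta_rot": [0.0, 0.0, -0.7], "fingers": 0.5},
{"slide": [0.19, 0.2, 0.02], "delta_rot": [0.0, 0.0, -0.7], "fingers": 0.5}]
--1: [{"slide": [0.18, 0.22, 0.02], "delta_rot": [0.0, 0.0, -0.7], "fingers": 0.5},
{"slide": [0.17, 0.22, 0.02], "delta_rot": [0.0, 0.0, -0.7], "fingers": 0.5},
{"slide": [0.16, 0.24, 0.03], "delta_rot": [0.0, 0.0, -0.7], "fingers": 0.5},
{"slide": [0.15, 0.24, 0.02], "delta_rot": [0.0, 0.0, -0.69], "fingers": 0.5},
{"slide": [0.13, 0.25, 0.02], "delta_rot": [0.0, 0.0, -0.7], "fingers": 0.5},
{"slide": [0.11, 0.25, 0.02], "delta_rot": [0.0, 0.0, -0.7], "fingers": 0.5},
{"slide": [0.11, 0.27, 0.03], "delta_rot": [0.0, 0.0, -0.7], "fingers": 0.5},
{"slide": [0.08, 0.26, 0.02], "delta_rot": [0.0, 0.0, -0.7], "fingers": 0.5}]
--2: [{"slide": [0.08, 0.28, 0.02], "delta_rot": [0.0, 0.0, -0.7], "fingers": 0.5},
{"slide": [0.05, 0.27, 0.02], "delta_rot": [0.0, 0.0, -0.69], "fingers": 0.5},
{"slide": [0.024, 0.141, 0.013], "delta_rot": [0.0, 0.0, -0.7], "fingers": 0.5}]
end [ 0.472 -0.235  0.15 ] [ 1.800e+02  1.000e-02 -1.081e+01] 19
```

View pics/wrist7.png

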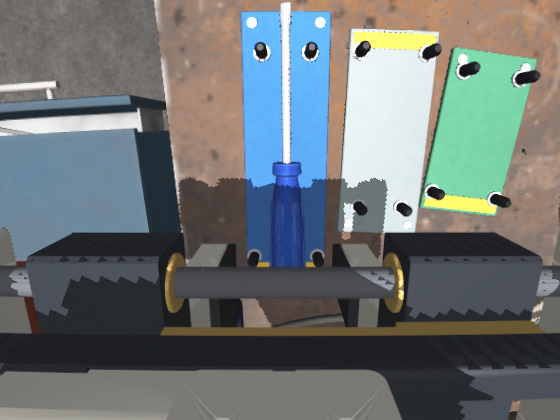

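```bash
python3 - <<'E'
from h import *
np.set_printoptions(precision=4,suppress=True)
d=load(7);s=d["state"];w=d["wrist"]
rest=(.551,.359,117.65);t=np.radians(rest[2])
loc=lambda X:np.c_[(X[:,0]-rest[0])*np.sin(t)-(X[:,1]-rest[1])*np.cos(t),(X[:,0]-rest[0])*np.cos(t)+(X[:,1]-rest[1])*np.sin(t)]
print(loc(onz(w,[(285.5,3),(242,12),(330,12),(286,166),(260,47),(312,47)],[.012,.006,.006,.03,.028,.028],s)))
# rests from edges
from scipy.optimize import least_squares
P={"grey":[(351,30),(439,32),None,None,(360,45),(434,47),(360,207),(404,208)],
   "green":[None,None,(455,47),(536,62),None,None,None,None]}
E
```

```text
[[ 0.0004 -0.1195]
 [ 0.0357 -0.1149]
 [-0.0357 -0.1147]
 [ 0.0003  0.0075]
 [ 0.0201 -0.0838]
 [-0.0198 -0.0837]]
```

>>> {"name": "play_rows", "arguments": {
  "rows": [
    {"slide": [0, 0, -0.1], "delta_rot": [-0.04, 0.01, -0.03], "fingers": 0.5},
    {"slide": [0, 0.01, -0.1], "delta_rot": [-0.03, 0.01, -0.04], "fingers": 0.5},
    {"slide": [0.005, 0.005, -0.105], "delta_rot": [-0.04, 0.01, -0.03], "fingers": 0.5},
    {"slide": [0.12, 0.08, 0.01], "delta_rot": [0, 0, -0.7], "fingers": 0.5},
    {"slide": [0.22, 0.17, 0.02], "delta_rot": [0, 0, -0.7], "fingers": 0.5},
    {"slide": [0.22, 0.18, 0.03], "delta_rot": [0, 0, -0.7], "fingers": 0.5},
    {"slide": [0.21, 0.19, 0.02], "delta_rot": [0, 0, -0.7], "fingers": 0.5},
    {"slide": [0.19, 0.2, 0.02], "delta_rot": [0, 0, -0.7], "fingers": 0.5}
  ]
}}

```text
time_s: 15.58
tcp_pos: [0.5129, 0.2041, 0.1785]
eef_rot: [179.5, 0.0, -45.9]
contact_force: [1.4, 0.9, 1.2]
gripper_width: 0.0657
gripper_force: 0.0
```

>>> {"name": "play_rows", "arguments": {
  "rows": [
    {"slide": [0.18, 0.22, 0.02], "delta_rot": [0, 0, -0.7], "fingers": 0.5},
    {"slide": [0.17, 0.22, 0.02], "delta_rot": [0, 0, -0.7], "fingers": 0.5},
    {"slide": [0.16, 0.24, 0.03], "delta_rot": [0, 0, -0.7], "fingers": 0.5},
    {"slide": [0.15, 0.24, 0.02], "delta_rot": [0, 0, -0.7], "fingers": 0.5},
    {"slide": [0.13, 0.25, 0.02], "delta_rot": [0, 0, -0.7], "fingers": 0.5},
    {"slide": [0.11, 0.25, 0.02], "delta_rot": [0, 0, -0.7], "fingers": 0.5},
    {"slide": [0.11, 0.27, 0.03], "delta_rot": [0, 0, -0.7], "fingers": 0.5},
    {"slide": [0.08, 0.26, 0.02], "delta_rot": [0, 0, -0.7], "fingers": 0.5}
  ]
}}

```text
time_s: 16.58
tcp_pos: [0.4796, -0.1323, 0.1538]
eef_rot: [179.5, 0.3, -20.2]
contact_force: [0.6, 0.3, -0.4]
gripper_width: 0.0657
gripper_force: 0.0
```

>>> {"name": "play_rows", "arguments": {
  "rows": [
    {"slide": [0.08, 0.28, 0.02], "delta_rot": [0, 0, -0.7], "fingers": 0.5},
    {"slide": [0.05, 0.27, 0.02], "delta_rot": [0, 0, -0.7], "fingers": 0.5},
    {"slide": [0.02, 0.14, 0.01], "delta_rot": [0, 0, -0.7], "fingers": 0.5},
    {"slide": [0, 0, 0], "delta_rot": [0, 0, 0], "fingers": 0.5},
    {"slide": [0, 0, 0], "delta_rot": [0, 0, 0], "fingers": 0.5}
  ]
}}

```text
time_s: 17.2
tcp_pos: [0.4695, -0.2362, 0.1468]
eef_rot: [179.6, 0.3, -10.8]
contact_force: [-0.4, -0.2, 0.0]
gripper_width: 0.0654
gripper_force: 0.0
```

```bash
python3 - <<'E'
from h import *
d=snap(["wrist","top"],8);s=d["state"];print(s["tcp_pos"],s["eef_rot"])
plan([(.4722,-.2355,.06,-10.9),(.4722,-.2355,.004,-10.9)],f=.5)
top=cv2.resize(d["top"]["image"][110:260,110:400],None,fx=1.93,fy=1.93)
o=np.vstack([d["wrist"]["image"][:300],top]);cv2.imwrite("pics/m8.png",o)
E
```

```text
[ 0.46949038 -0.23623473  0.14683375] [179.59715485   0.32441649 -10.78877197]
--0: [{"slide": [0.0, 0.0, 0.1], "delta_rot": [0.02, 0.02, 0.01], "fingers": 0.5},
{"slide": [0.01, 0.0, 0.19], "delta_rot": [0.02, 0.01, 0.01], "fingers": 0.5},
{"slide": [0.01, -0.01, 0.19], "delta_rot": [0.03, 0.02, 0.01], "fingers": 0.5},
{"slide": [-0.002, 0.002, 0.099], "delta_rot": [0.02, 0.02, 0.01], "fingers": 0.5},
{"slide": [0.0, 0.0, 0.12], "delta_rot": [0.0, 0.0, 0.0], "fingers": 0.5},
{"slide": [0.0, 0.0, 0.13], "delta_rot": [0.0, 0.0, 0.0], "fingers": 0.5},
{"slide": [0.0, 0.0, 0.123], "delta_rot": [0.0, 0.0, 0.0], "fingers": 0.5}]
end [ 0.4722 -0.2354  0.0041] [-1.7999e+02 -1.0000e-02 -1.0890e+01] 7
```

View pics/m8.png

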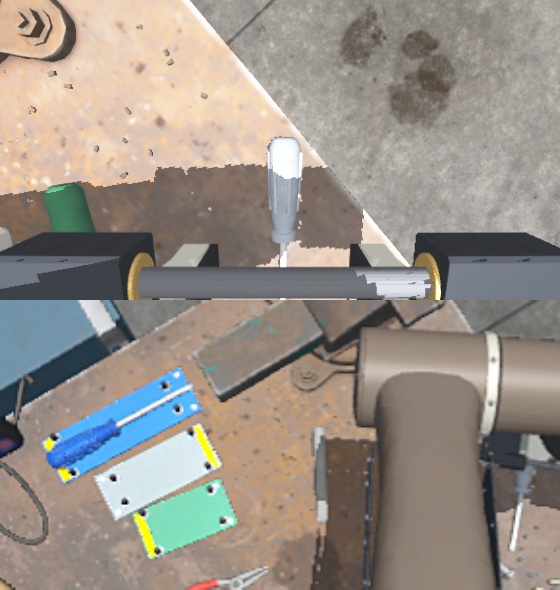

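>>> {"name": "play_rows", "arguments": {
  "rows": [
    {"slide": [0, 0, 0.1], "delta_rot": [0.03, 0.02, 0.01], "fingers": 0.5},
    {"slide": [0.01, 0, 0.19], "delta_rot": [0.03, 0.02, 0.01], "fingers": 0.5},
    {"slide": [0.01, 0, 0.19], "delta_rot": [0.03, 0.02, 0.01], "fingers": 0.5},
    {"slide": [0, 0, 0.11], "delta_rot": [0.02, 0.02, 0], "fingers": 0.5},
    {"slide": [0, 0, 0.12], "delta_rot": [0, 0, 0], "fingers": 0.5},
    {"slide": [0, 0, 0.12], "delta_rot": [0, 0, 0], "fingers": 0.5},
    {"slide": [0, 0, 0.11], "delta_rot": [0, 0, 0], "fingers": 0.5},
    {"slide": [0, 0, 0], "delta_rot": [0, 0, 0], "fingers": 0.5}
  ]
}}

```text
time_s: 18.3
tcp_pos: [0.4707, -0.2366, 0.0039]
eef_rot: [-179.9, 0.2, -10.9]
contact_force: [0.6, 0.0, 0.2]
gripper_width: 0.0658
gripper_force: 0.0
```

>>> {"name": "play_rows", "arguments": {
  "rows": [
    {"slide": [0, 0, 0], "delta_rot": [0, 0, 0], "fingers": -0.5},
    {"slide": [0, 0, 0], "delta_rot": [0, 0, 0], "fingers": -0.5},
    {"slide": [0, 0, 0], "delta_rot": [0, 0, 0], "fingers": -0.5},
    {"slide": [0, 0, 0], "delta_rot": [0, 0, 0], "fingers": -0.5},
    {"slide": [0, 0, 0], "delta_rot": [0, 0, 0], "fingers": -0.5}
  ]
}}

```text
time_s: 18.92
tcp_pos: [0.4722, -0.2373, 0.0058]
eef_rot: [-179.9, -0.1, -10.9]
contact_force: [0.2, 0.8, 0.9]
gripper_width: 0.0239
gripper_force: 14.8
```

```bash
python3 - <<'E'
from h import *
from plant import r
s=r.get_state();p=s["tcp_pos"];yaw=s["eef_rot"][2];print(p,s["eef_rot"],s["gripper_width"],s["gripper_force"])
rest=(.480,.3065,-64.15);t=np.radians(rest[2]);x,y=rest[0]+.035*np.cos(t),rest[1]+.035*np.sin(t);print(x,y)
plan([(p[0],p[1],.13,yaw,4),(x,y,.13,-64)],f=-.5)
E
```

```text
[ 0.47219904 -0.23726233  0.00583766] [-1.79900942e+02 -6.75936090e-02 -1.08632507e+01] 0.02391520751141965 14.823111463265377
0.4952605813462488 0.27500214837525383
--0: [{"slide": [0.0, 0.0, -0.14], "delta_rot": [-0.01, 0.0, 0.0], "fingers": -0.5},
{"slide": [0.0, 0.0, -0.27], "delta_rot": [0.0, -0.01, 0.0], "fingers": -0.5},
{"slide": [0.0, 0.0, -0.28], "delta_rot": [-0.01, 0.0, 0.0], "fingers": -0.5},
{"slide": [0.001, -0.001, -0.138], "delta_rot": [0.0, 0.0, 0.0], "fingers": -0.5},
{"slide": [-0.02, -0.14, 0.0], "delta_rot": [0.0, 0.0, 0.89], "fingers": -0.5},
{"slide": [-0.06, -0.28, 0.0], "delta_rot": [0.0, 0.0, 0.89], "fingers": -0.5},
{"slide": [-0.08, -0.27, 0.0], "delta_rot": [0.0, 0.0, 0.9], "fingers": -0.5},
{"slide": [-0.1, -0.27, 0.0], "delta_rot": [0.0, 0.0, 0.89], "fingers": -0.5}]
--1: [{"slide": [-0.12, -0.26, 0.0], "delta_rot": [0.0, 0.0, 0.89], "fingers": -0.5},
{"slide": [-0.14, -0.25, 0.0], "delta_rot": [0.0, 0.0, 0.89], "fingers": -0.5},
{"slide": [-0.15, -0.24, 0.0], "delta_rot": [0.0, 0.0, 0.89], "fingers": -0.5},
{"slide": [-0.17, -0.22, 0.0], "delta_rot": [0.0, 0.0, 0.89], "fingers": -0.5},
{"slide": [-0.19, -0.22, 0.0], "delta_rot": [0.0, 0.0, 0.9], "fingers": -0.5},
{"slide": [-0.2, -0.2, 0.0], "delta_rot": [0.0, 0.0, 0.89], "fingers": -0.5},
{"slide": [-0.22, -0.19, 0.0], "delta_rot": [0.0, 0.0, 0.89], "fingers": -0.5},
{"slide": [-0.23, -0.17, 0.0], "delta_rot": [0.0, 0.0, 0.89], "fingers": -0.5}]
--2: [{"slide": [-0.115, -0.074, 0.0], "delta_rot": [0.0, 0.0, 0.89], "fingers": -0.5}]
end [0.4952 0.275  0.1301] [-1.7998e+02 -1.0000e-02 -6.3990e+01] 17
```

>>> {"name": "play_rows", "arguments": {
  "rows": [
    {"slide": [0, 0, 0], "delta_rot": [0, 0, 0], "fingers": -0.5},
    {"slide": [0, 0, -0.14], "delta_rot": [0, 0, 0], "fingers": -0.5},
    {"slide": [0, 0, -0.27], "delta_rot": [-0.01, 0, 0], "fingers": -0.5},
    {"slide": [0, 0, -0.28], "delta_rot": [0, 0, 0], "fingers": -0.5},
    {"slide": [0, 0, -0.14], "delta_rot": [0, 0, 0], "fingers": -0.5},
    {"slide": [-0.02, -0.14, 0], "delta_rot": [0, 0, 0.89], "fingers": -0.5},
    {"slide": [-0.06, -0.28, 0], "delta_rot": [0, 0, 0.89], "fingers": -0.5},
    {"slide": [-0.08, -0.27, 0], "delta_rot": [0, 0, 0.89], "fingers": -0.5}
  ]
}}

```text
time_s: 19.92
tcp_pos: [0.4765, -0.1301, 0.13]
eef_rot: [-179.9, -0.0, -23.3]
contact_force: [0.6, 0.4, -1.4]
gripper_width: 0.0237
gripper_force: 25.0
```

>>> {"name": "play_rows", "arguments": {
  "rows": [
    {"slide": [-0.1, -0.27, 0], "delta_rot": [0, 0, 0.89], "fingers": -0.5},
    {"slide": [-0.12, -0.26, 0], "delta_rot": [0, 0, 0.89], "fingers": -0.5},
    {"slide": [-0.14, -0.25, 0], "delta_rot": [0, 0, 0.89], "fingers": -0.5},
    {"slide": [-0.15, -0.24, 0], "delta_rot": [0, 0, 0.89], "fingers": -0.5},
    {"slide": [-0.17, -0.22, 0], "delta_rot": [0, 0, 0.89], "fingers": -0.5},
    {"slide": [-0.19, -0.22, 0], "delta_rot": [0, 0, 0.89], "fingers": -0.5},
    {"slide": [-0.2, -0.2, 0], "delta_rot": [0, 0, 0.89], "fingers": -0.5},
    {"slide": [-0.22, -0.19, 0], "delta_rot": [0, 0, 0.89], "fingers": -0.5}
  ]
}}

```text
time_s: 20.92
tcp_pos: [0.4915, 0.2128, 0.1303]
eef_rot: [-180.0, 0.0, -55.9]
contact_force: [0.2, 0.3, -1.4]
gripper_width: 0.0235
gripper_force: 25.0
```

>>> {"name": "play_rows", "arguments": {
  "rows": [
    {"slide": [-0.23, -0.17, 0], "delta_rot": [0, 0, 0.89], "fingers": -0.5},
    {"slide": [-0.115, -0.075, 0], "delta_rot": [0, 0, 0.9], "fingers": -0.5},
    {"slide": [0, 0, 0], "delta_rot": [0, 0, 0], "fingers": -0.5},
    {"slide": [0, 0, 0], "delta_rot": [0, 0, 0], "fingers": -0.5}
  ]
}}

```text
time_s: 21.42
tcp_pos: [0.4942, 0.2743, 0.1301]
eef_rot: [-180.0, 0.0, -63.9]
contact_force: [-1.0, -0.3, -1.0]
gripper_width: 0.0236
gripper_force: 25.0
```

```bash
python3 - <<'E'
from h import *
d=snap(["wrist","top"],9);s=d["state"];print(s["tcp_pos"],s["eef_rot"],s["gripper_width"],s["gripper_force"])
im=d["wrist"]["image"].copy()
for x,y in proj(d["wrist"],rest_pts("grey",(.480,.3065,-64.15)),s): cv2.drawMarker(im,(int(x),int(y)),(0,0,255),0,9,1)
top=cv2.resize(d["top"]["image"][120:250,110:290],None,fx=2,fy=2);top=np.hstack([top,np.zeros((260,440,3),np.uint8)])
o=np.vstack([np.hstack([cv2.resize(im[:242],None,fx=1.4,fy=1.4),np.zeros((339,16,3),np.uint8)]),top]);cv2.imwrite("pics/m9.png",o)
E
```

```text
[0.49418151 0.27430993 0.13008949] [-1.79996862e+02  6.04280177e-04 -6.38959386e+01] 0.02358926028992001 24.97391429307754
```

View pics/m9.png

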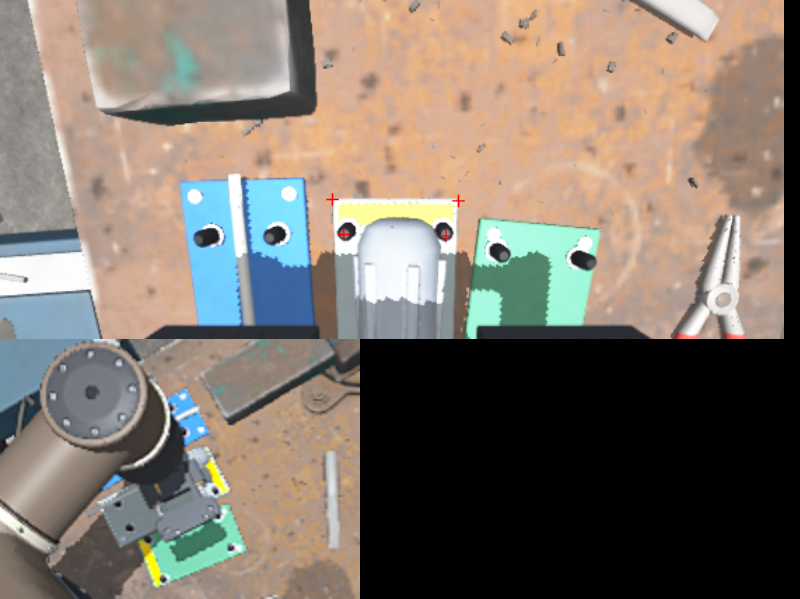

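```bash
python3 - <<'E'
from h import *
np.set_printoptions(precision=4,suppress=True)
d=load(9);s=d["state"];w=d["wrist"]
rest=(.480,.3065,-64.15);t=np.radians(rest[2])
loc=lambda X:np.c_[(X[:,0]-rest[0])*np.sin(t)-(X[:,1]-rest[1])*np.cos(t),(X[:,0]-rest[0])*np.cos(t)+(X[:,1]-rest[1])*np.sin(t)]
print("butt",loc(onz(w,[(285,156)],.140,s)),"plate",loc(onz(w,[(238,142.5),(326,143)],.006,s)),"tcp",loc(s["tcp_pos"][None]))
im=w["image"].astype(int)
for row in(185,200,225):print(row,im[row,230:345:3].tolist()) if 0 else None
E
```

```text
butt [[0.0017 0.0893]] plate [[-0.0364  0.0881]
 [ 0.0361  0.088 ]] tcp [[0.0013 0.0352]]
```

>>> {"name": "play_rows", "arguments": {
  "rows": [
    {"slide": [0, -0.005, 0.12], "delta_rot": [0, 0, 0], "fingers": -0.5},
    {"slide": [0, -0.005, 0.2], "delta_rot": [0, 0, 0.04], "fingers": -0.5},
    {"slide": [0, 0, 0.2], "delta_rot": [0, 0, 0.02], "fingers": -0.5},
    {"slide": [0, 0, 0.12], "delta_rot": [0, 0, 0], "fingers": -0.5},
    {"slide": [0, 0, 0.05], "delta_rot": [0, 0, 0], "fingers": -0.5},
    {"slide": [0, 0, 0], "delta_rot": [0, 0, 0], "fingers": -0.5},
    {"slide": [0, 0, 0], "delta_rot": [0, 0, 0], "fingers": -0.5}
  ]
}}

```text
time_s: 22.4
tcp_pos: [0.4967, 0.276, 0.028]
eef_rot: [-179.8, 0.0, -64.2]
contact_force: [-0.1, -0.3, -1.0]
gripper_width: 0.0235
gripper_force: 25.0
```

>>> {"name": "play_rows", "arguments": {
  "rows": [
    {"slide": [0, 0.007, 0.05], "delta_rot": [0, 0, 0], "fingers": -0.5},
    {"slide": [0, 0, 0.04], "delta_rot": [0, 0, 0], "fingers": -0.5},
    {"slide": [0, 0, 0.015], "delta_rot": [0, 0, 0], "fingers": -0.5},
    {"slide": [0, 0, 0], "delta_rot": [0, 0, 0], "fingers": -0.5}
  ]
}}

```text
time_s: 22.9
tcp_pos: [0.4949, 0.2751, 0.0118]
eef_rot: [-180.0, -0.0, -64.2]
contact_force: [-4.9, -0.9, 7.7]
gripper_width: 0.0234
gripper_force: 25.0
```

>>> {"name": "play_rows", "arguments": {
  "rows": [
    {"slide": [0, 0, 0], "delta_rot": [0, 0, 0], "fingers": -0.2},
    {"slide": [0, 0, 0], "delta_rot": [0, 0, 0], "fingers": 0.05},
    {"slide": [0, 0, 0], "delta_rot": [0, 0, 0], "fingers": 0.05},
    {"slide": [0, 0, -0.1], "delta_rot": [0, 0, 0], "fingers": 0.05},
    {"slide": [0, 0, -0.3], "delta_rot": [0, 0, 0], "fingers": 0.05},
    {"slide": [0, 0, -0.3], "delta_rot": [0, 0, 0], "fingers": 0.05},
    {"slide": [0, 0, -0.3], "delta_rot": [0, 0, 0], "fingers": 0.05},
    {"slide": [0, 0, -0.1], "delta_rot": [0, 0, 0], "fingers": 0.05}
  ]
}}

```text
time_s: 23.9
tcp_pos: [0.4962, 0.2761, 0.1808]
eef_rot: [-179.6, 0.1, -64.2]
contact_force: [0.1, 0.6, 0.1]
gripper_width: 0.0463
gripper_force: 0.0
```

```bash
python3 - <<'E'
from h import *
d=snap(["wrist"],10);s=d["state"];print(s["tcp_pos"])
# green grasp yaw: psi=-180-3.6 -> 176.4 (place -183.6+114.8=-68.8)
plan([(.469,-.0432,.17,-183.6,None,0)],f=.5)
E
```

```text
[0.49622598 0.27608285 0.18076457]
--0: [{"slide": [0.04, 0.02, 0.0], "delta_rot": [0.0, 0.0, 0.96], "fingers": 0.5},
{"slide": [0.07, 0.04, 0.0], "delta_rot": [0.0, 0.01, 0.97], "fingers": 0.5},
{"slide": [0.08, 0.03, 0.01], "delta_rot": [0.0, 0.0, 0.96], "fingers": 0.5},
{"slide": [0.07, 0.02, 0.0], "delta_rot": [0.0, 0.01, 0.97], "fingers": 0.5},
{"slide": [0.08, 0.02, 0.0], "delta_rot": [-0.01, 0.0, 0.96], "fingers": 0.5},
{"slide": [0.09, 0.01, 0.0], "delta_rot": [0.0, 0.01, 0.97], "fingers": 0.5},
{"slide": [0.08, 0.01, 0.01], "delta_rot": [0.0, 0.0, 0.96], "fingers": 0.5},
{"slide": [0.08, 0.0, 0.0], "delta_rot": [0.0, 0.0, 0.97], "fingers": 0.5}]
--1: [{"slide": [0.08, -0.01, 0.0], "delta_rot": [0.0, 0.01, 0.96], "fingers": 0.5},
{"slide": [0.08, -0.01, 0.0], "delta_rot": [0.0, 0.0, 0.97], "fingers": 0.5},
{"slide": [0.08, -0.02, 0.01], "delta_rot": [0.0, 0.01, 0.96], "fingers": 0.5},
{"slide": [0.08, -0.02, 0.0], "delta_rot": [0.0, 0.0, 0.97], "fingers": 0.5},
{"slide": [0.08, -0.04, 0.0], "delta_rot": [-0.01, 0.0, 0.96], "fingers": 0.5},
{"slide": [0.07, -0.03, 0.01], "delt
[... 452 characters left out ...]
 [0.05, -0.06, 0.0], "delta_rot": [0.0, 0.0, 0.97], "fingers": 0.5},
{"slide": [0.05, -0.07, 0.0], "delta_rot": [0.0, 0.01, 0.96], "fingers": 0.5},
{"slide": [0.03, -0.07, 0.01], "delta_rot": [-0.01, 0.0, 0.97], "fingers": 0.5},
{"slide": [0.04, -0.08, 0.0], "delta_rot": [0.0, 0.01, 0.96], "fingers": 0.5},
{"slide": [0.02, -0.08, 0.0], "delta_rot": [0.0, 0.0, 0.97], "fingers": 0.5}]
--3: [{"slide": [0.02, -0.08, 0.01], "delta_rot": [0.0, 0.0, 0.96], "fingers": 0.5},
{"slide": [0.02, -0.08, 0.0], "delta_rot": [0.0, 0.01, 0.97], "fingers": 0.5},
{"slide": [0.004, -0.039, 0.0], "delta_rot": [0.0, 0.0, 0.96], "fingers": 0.5}]
end [ 0.4689 -0.0432  0.1701] [-1.7999e+02  1.0000e-02  1.7640e+02] 27
```

View pics/wrist10.png

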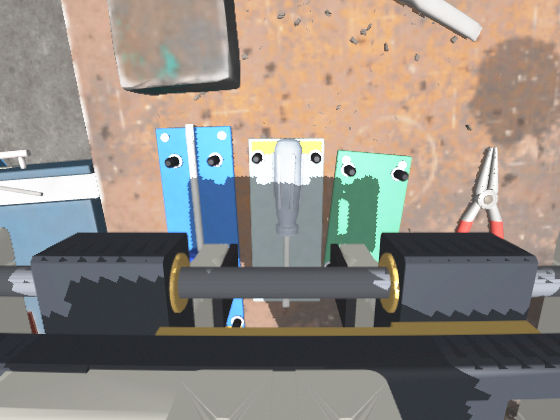

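>>> {"name": "play_rows", "arguments": {
  "rows": [
    {"slide": [0.04, 0.02, 0], "delta_rot": [0, 0, 0.96], "fingers": 0.5},
    {"slide": [0.07, 0.04, 0], "delta_rot": [0, 0, 0.97], "fingers": 0.5},
    {"slide": [0.08, 0.03, 0.01], "delta_rot": [0, 0.01, 0.96], "fingers": 0.5},
    {"slide": [0.07, 0.02, 0], "delta_rot": [0, 0.01, 0.97], "fingers": 0.5},
    {"slide": [0.08, 0.02, 0], "delta_rot": [-0.01, 0, 0.96], "fingers": 0.5},
    {"slide": [0.09, 0.01, 0], "delta_rot": [0, 0.01, 0.97], "fingers": 0.5},
    {"slide": [0.08, 0.01, 0.01], "delta_rot": [0, 0, 0.96], "fingers": 0.5},
    {"slide": [0.08, 0, 0], "delta_rot": [0, 0, 0.97], "fingers": 0.5}
  ]
}}

```text
time_s: 24.95
tcp_pos: [0.4863, 0.1821, 0.1724]
eef_rot: [180.0, -0.2, -99.8]
contact_force: [-0.3, -0.3, 1.0]
gripper_width: 0.066
gripper_force: 0.0
```

>>> {"name": "play_rows", "arguments": {
  "rows": [
    {"slide": [0.08, -0.01, 0], "delta_rot": [0, 0.01, 0.96], "fingers": 0.5},
    {"slide": [0.08, -0.01, 0], "delta_rot": [0, 0, 0.97], "fingers": 0.5},
    {"slide": [0.08, -0.02, 0.01], "delta_rot": [0, 0.01, 0.96], "fingers": 0.5},
    {"slide": [0.08, -0.02, 0], "delta_rot": [0, 0, 0.97], "fingers": 0.5},
    {"slide": [0.08, -0.04, 0], "delta_rot": [-0.01, 0, 0.96], "fingers": 0.5},
    {"slide": [0.07, -0.03, 0.01], "delta_rot": [0, 0.01, 0.97], "fingers": 0.5},
    {"slide": [0.07, -0.05, 0], "delta_rot": [0, 0, 0.96], "fingers": 0.5},
    {"slide": [0.07, -0.04, 0], "delta_rot": [0, 0.01, 0.97], "fingers": 0.5}
  ]
}}

```text
time_s: 25.95
tcp_pos: [0.4773, 0.0841, 0.1698]
eef_rot: [-179.9, -0.3, -135.1]
contact_force: [-0.2, -0.4, -0.2]
gripper_width: 0.0661
gripper_force: 0.0
```

>>> {"name": "play_rows", "arguments": {
  "rows": [
    {"slide": [0.06, -0.06, 0], "delta_rot": [0, 0, 0.96], "fingers": 0.5},
    {"slide": [0.06, -0.05, 0.01], "delta_rot": [0, 0, 0.97], "fingers": 0.5},
    {"slide": [0.05, -0.07, 0], "delta_rot": [0, 0, 0.96], "fingers": 0.5},
    {"slide": [0.05, -0.06, 0], "delta_rot": [0, 0, 0.97], "fingers": 0.5},
    {"slide": [0.05, -0.07, 0], "delta_rot": [0, 0, 0.96], "fingers": 0.5},
    {"slide": [0.03, -0.07, 0.01], "delta_rot": [0, 0, 0.97], "fingers": 0.5},
    {"slide": [0.04, -0.08, 0], "delta_rot": [0, 0, 0.96], "fingers": 0.5},
    {"slide": [0.02, -0.08, 0], "delta_rot": [0, 0, 0.97], "fingers": 0.5}
  ]
}}

```text
time_s: 26.95
tcp_pos: [0.4699, -0.0144, 0.1673]
eef_rot: [-179.8, -0.2, -170.5]
contact_force: [-0.3, 0.7, 0.1]
gripper_width: 0.0658
gripper_force: 0.0
```

>>> {"name": "play_rows", "arguments": {
  "rows": [
    {"slide": [0.02, -0.08, 0.01], "delta_rot": [0, 0, 0.96], "fingers": 0.5},
    {"slide": [0.02, -0.08, 0], "delta_rot": [0, 0, 0.97], "fingers": 0.5},
    {"slide": [0, -0.04, 0], "delta_rot": [0, 0, 0.96], "fingers": 0.5},
    {"slide": [0, 0, 0], "delta_rot": [0, 0, 0], "fingers": 0.5},
    {"slide": [0, 0, 0], "delta_rot": [0, 0, 0], "fingers": 0.5}
  ]
}}

```text
time_s: 27.58
tcp_pos: [0.4677, -0.0443, 0.1663]
eef_rot: [-179.8, -0.1, 176.5]
contact_force: [0.5, 0.7, 0.8]
gripper_width: 0.0659
gripper_force: 0.0
```

```bash
python3 - <<'E'
from h import *
d=snap(["wrist"],11);s=d["state"];print(s["tcp_pos"],s["eef_rot"])
plan([(.469,-.0432,.07,176.3),(.469,-.0432,.004,176.3)],f=.5)
E
```

```text
[ 0.46773643 -0.04429501  0.16633209] [-1.79754364e+02 -1.11049420e-01  1.76468454e+02]
--0: [{"slide": [0.0, 0.0, 0.11], "delta_rot": [-0.01, -0.01, 0.01], "fingers": 0.5},
{"slide": [0.0, 0.0, 0.21], "delta_rot": [-0.02, 0.0, 0.01], "fingers": 0.5},
{"slide": [-0.01, 0.01, 0.22], "delta_rot": [-0.01, -0.01, 0.01], "fingers": 0.5},
{"slide": [0.002, -0.001, 0.103], "delta_rot": [-0.01, 0.0, 0.01], "fingers": 0.5},
{"slide": [0.0, 0.0, 0.15], "delta_rot": [0.0, 0.0, 0.0], "fingers": 0.5},
{"slide": [0.0, 0.0, 0.14], "delta_rot": [0.0, 0.0, 0.0], "fingers": 0.5},
{"slide": [0.0, 0.0, 0.15], "delta_rot": [0.0, 0.0, 0.0], "fingers": 0.5}]
end [ 0.469  -0.0432  0.004 ] [-1.7999e+02 -1.0000e-02  1.7628e+02] 7
```

View pics/wrist11.png

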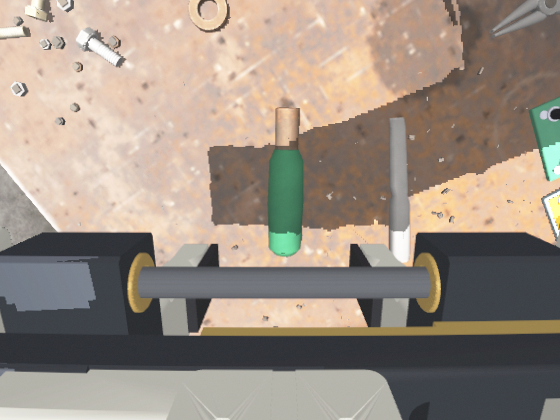

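>>> {"name": "play_rows", "arguments": {
  "rows": [
    {"slide": [0, 0, 0.11], "delta_rot": [-0.01, 0, 0.01], "fingers": 0.5},
    {"slide": [0, 0, 0.21], "delta_rot": [-0.02, -0.01, 0.01], "fingers": 0.5},
    {"slide": [-0.01, 0.01, 0.22], "delta_rot": [-0.01, 0, 0.01], "fingers": 0.5},
    {"slide": [0, 0, 0.11], "delta_rot": [0, 0, 0.01], "fingers": 0.5},
    {"slide": [0, 0, 0.14], "delta_rot": [0, 0, 0], "fingers": 0.5},
    {"slide": [0, 0, 0.14], "delta_rot": [0, 0, 0], "fingers": 0.5},
    {"slide": [0, 0, 0.13], "delta_rot": [0, 0, 0], "fingers": 0.5},
    {"slide": [0, 0, 0], "delta_rot": [0, 0, 0], "fingers": 0.5}
  ]
}}

```text
time_s: 28.62
tcp_pos: [0.4684, -0.0433, 0.0065]
eef_rot: [-179.9, -0.2, 176.3]
contact_force: [-0.1, -0.0, 0.3]
gripper_width: 0.0657
gripper_force: 0.0
```

>>> {"name": "play_rows", "arguments": {
  "rows": [
    {"slide": [0, 0, 0], "delta_rot": [0, 0, 0], "fingers": -0.5},
    {"slide": [0, 0, 0], "delta_rot": [0, 0, 0], "fingers": -0.5},
    {"slide": [0, 0, 0], "delta_rot": [0, 0, 0], "fingers": -0.5},
    {"slide": [0, 0, 0], "delta_rot": [0, 0, 0], "fingers": -0.5},
    {"slide": [0, 0, 0], "delta_rot": [0, 0, 0], "fingers": -0.5},
    {"slide": [0, 0, 0], "delta_rot": [0, 0, 0], "fingers": -0.5}
  ]
}}

```text
time_s: 29.38
tcp_pos: [0.4697, -0.0432, 0.008]
eef_rot: [-179.9, -0.0, 176.2]
contact_force: [-1.9, -0.2, 6.1]
gripper_width: 0.0305
gripper_force: 25.0
```

```bash
python3 - <<'E'
from h import *
from plant import r
s=r.get_state();p=s["tcp_pos"];yaw=s["eef_rot"][2];print(p,s["eef_rot"],s["gripper_width"],s["gripper_force"])
rest=(.408,.266,111.2);t=np.radians(rest[2]);x,y=rest[0]+.018*np.cos(t),rest[1]+.018*np.sin(t);print(x,y)
plan([(p[0],p[1],.14,yaw,4),(x,y,.14,-68.8)],f=-.5)
E
```

```text
[ 0.46966813 -0.04324942  0.00798482] [-1.79947410e+02 -2.71083556e-03  1.76207926e+02] 0.030490325033509267 25.00067140601459
0.40149075773852233 0.2827818284218792
--0: [{"slide": [0.0, 0.0, -0.15], "delta_rot": [0.0, 0.0, 0.0], "fingers": -0.5},
{"slide": [0.0, 0.0, -0.29], "delta_rot": [-0.01, 0.0, 0.0], "fingers": -0.5},
{"slide": [0.0, 0.0, -0.29], "delta_rot": [0.0, 0.0, 0.0], "fingers": -0.5},
{"slide": [0.0, 0.0, -0.15], "delta_rot": [0.0, 0.0, 0.0], "fingers": -0.5},
{"slide": [0.01, 0.04, 0.0], "delta_rot": [0.0, 0.0, -0.96], "fingers": -0.5},
{"slide": [0.02, 0.09, 0.0], "delta_rot": [0.0, 0.0, -0.97], "fingers": -0.5},
{"slide": [0.01, 0.09, 0.0], "delta_rot": [0.0, 0.0, -0.96], "fingers": -0.5},
{"slide": [0.0, 0.09, 0.0], "delta_rot": [0.0, 0.0, -0.97], "fingers": -0.5}]
--1: [{"slide": [0.0, 0.09, 0.0], "delta_rot": [0.0, 0.0, -0.96], "fingers": -0.5},
{"slide": [-0.01, 0.08, 0.0], "delta_rot": [0.0, 0.0, -0.97], "fingers": -0.5},
{"slide": [-0.02, 0.09, 0.0], "delta_rot": [0.0, 0.0, -0.96], "fingers": -0.5},
{"slide": [-0.02, 0.09, 0.0], "delta_rot": [0.0, 0.0, -0.97
[... 827 characters left out ...]
{"slide": [-0.08, 0.04, 0.0], "delta_rot": [0.0, 0.0, -0.96], "fingers": -0.5},
{"slide": [-0.09, 0.04, 0.0], "delta_rot": [0.0, 0.0, -0.97], "fingers": -0.5}]
--3: [{"slide": [-0.08, 0.02, 0.0], "delta_rot": [0.0, 0.0, -0.96], "fingers": -0.5},
{"slide": [-0.09, 0.02, 0.0], "delta_rot": [0.0, 0.0, -0.97], "fingers": -0.5},
{"slide": [-0.09, 0.01, 0.0], "delta_rot": [0.0, 0.0, -0.96], "fingers": -0.5},
{"slide": [-0.08, 0.01, 0.0], "delta_rot": [0.0, 0.0, -0.97], "fingers": -0.5},
{"slide": [-0.09, 0.0, 0.0], "delta_rot": [0.0, 0.0, -0.96], "fingers": -0.5},
{"slide": [-0.048, -0.004, 0.0], "delta_rot": [0.0, 0.0, -0.97], "fingers": -0.5}]
end [0.4014 0.2828 0.14  ] [179.99  -0.   -68.79] 30
```

>>> {"name": "play_rows", "arguments": {
  "rows": [
    {"slide": [0, 0, -0.15], "delta_rot": [0, 0, 0], "fingers": -0.5},
    {"slide": [0, 0, -0.29], "delta_rot": [-0.01, 0, 0], "fingers": -0.5},
    {"slide": [0, 0, -0.29], "delta_rot": [0, 0, 0], "fingers": -0.5},
    {"slide": [0, 0, -0.15], "delta_rot": [0, 0, 0], "fingers": -0.5},
    {"slide": [0.01, 0.04, 0], "delta_rot": [0, 0, -0.96], "fingers": -0.5},
    {"slide": [0.02, 0.09, 0], "delta_rot": [0, 0, -0.97], "fingers": -0.5},
    {"slide": [0.01, 0.09, 0], "delta_rot": [0, 0, -0.96], "fingers": -0.5},
    {"slide": [0, 0.09, 0], "delta_rot": [0, 0, -0.97], "fingers": -0.5}
  ]
}}

```text
time_s: 30.38
tcp_pos: [0.4597, 0.0033, 0.1392]
eef_rot: [180.0, -0.1, -166.0]
contact_force: [-0.2, -0.9, -2.5]
gripper_width: 0.0307
gripper_force: 25.0
```

>>> {"name": "play_rows", "arguments": {
  "rows": [
    {"slide": [0, 0.09, 0], "delta_rot": [0, 0, -0.96], "fingers": -0.5},
    {"slide": [-0.01, 0.08, 0], "delta_rot": [0, 0, -0.97], "fingers": -0.5},
    {"slide": [-0.02, 0.09, 0], "delta_rot": [0, 0, -0.96], "fingers": -0.5},
    {"slide": [-0.02, 0.09, 0], "delta_rot": [0, 0, -0.97], "fingers": -0.5},
    {"slide": [-0.03, 0.08, 0], "delta_rot": [0, 0, -0.96], "fingers": -0.5},
    {"slide": [-0.04, 0.08, 0], "delta_rot": [0, 0, -0.97], "fingers": -0.5},
    {"slide": [-0.04, 0.08, 0], "delta_rot": [0, 0, -0.96], "fingers": -0.5},
    {"slide": [-0.05, 0.07, 0], "delta_rot": [0, 0, -0.97], "fingers": -0.5}
  ]
}}

```text
time_s: 31.38
tcp_pos: [0.4383, 0.1067, 0.1392]
eef_rot: [180.0, -0.1, -130.6]
contact_force: [-0.9, -0.2, -1.7]
gripper_width: 0.0306
gripper_force: 25.0
```

>>> {"name": "play_rows", "arguments": {
  "rows": [
    {"slide": [-0.05, 0.08, 0], "delta_rot": [0, 0, -0.96], "fingers": -0.5},
    {"slide": [-0.06, 0.06, 0], "delta_rot": [0, 0, -0.97], "fingers": -0.5},
    {"slide": [-0.07, 0.06, 0], "delta_rot": [0, 0, -0.96], "fingers": -0.5},
    {"slide": [-0.06, 0.06, 0], "delta_rot": [0, 0, -0.97], "fingers": -0.5},
    {"slide": [-0.08, 0.05, 0], "delta_rot": [0, 0, -0.96], "fingers": -0.5},
    {"slide": [-0.07, 0.04, 0], "delta_rot": [0, 0, -0.97], "fingers": -0.5},
    {"slide": [-0.08, 0.04, 0], "delta_rot": [0, 0, -0.96], "fingers": -0.5},
    {"slide": [-0.09, 0.04, 0], "delta_rot": [0, 0, -0.97], "fingers": -0.5}
  ]
}}

```text
time_s: 32.38
tcp_pos: [0.4153, 0.2117, 0.1392]
eef_rot: [179.9, -0.0, -95.2]
contact_force: [-0.3, 0.3, -1.7]
gripper_width: 0.0305
gripper_force: 25.0
```

>>> {"name": "play_rows", "arguments": {
  "rows": [
    {"slide": [-0.08, 0.02, 0], "delta_rot": [0, 0, -0.96], "fingers": -0.5},
    {"slide": [-0.09, 0.02, 0], "delta_rot": [0, 0, -0.97], "fingers": -0.5},
    {"slide": [-0.09, 0.01, 0], "delta_rot": [0, 0, -0.96], "fingers": -0.5},
    {"slide": [-0.08, 0.01, 0], "delta_rot": [0, 0, -0.97], "fingers": -0.5},
    {"slide": [-0.09, 0, 0], "delta_rot": [0, 0, -0.96], "fingers": -0.5},
    {"slide": [-0.05, 0, 0], "delta_rot": [0, 0, -0.97], "fingers": -0.5},
    {"slide": [0, 0, 0], "delta_rot": [0, 0, 0], "fingers": -0.5},
    {"slide": [0, 0, 0], "delta_rot": [0, 0, 0], "fingers": -0.5}
  ]
}}

```text
time_s: 33.38
tcp_pos: [0.4005, 0.2825, 0.1394]
eef_rot: [179.9, -0.0, -68.9]
contact_force: [-0.5, 0.3, -1.7]
gripper_width: 0.0307
gripper_force: 25.0
```

```bash
python3 - <<'E'
from h import *
d=snap(["wrist","top"],12);s=d["state"];print(s["tcp_pos"],s["eef_rot"],s["gripper_width"],s["gripper_force"])
im=d["wrist"]["image"].copy()
for x,y in proj(d["wrist"],rest_pts("green",(.408,.266,111.2)),s): cv2.drawMarker(im,(round(x),round(y)),(0,0,255),0,9,1)
cv2.imwrite("pics/m12.png",cv2.resize(im[:260,130:430],None,fx=2.3,fy=2.3,interpolation=cv2.INTER_CUBIC))
E
```

```text
[0.40047007 0.28245984 0.13936298] [ 1.79931976e+02 -1.42542726e-02 -6.89037505e+01] 0.03074099291628303 24.998842966306256
```

View pics/m12.png

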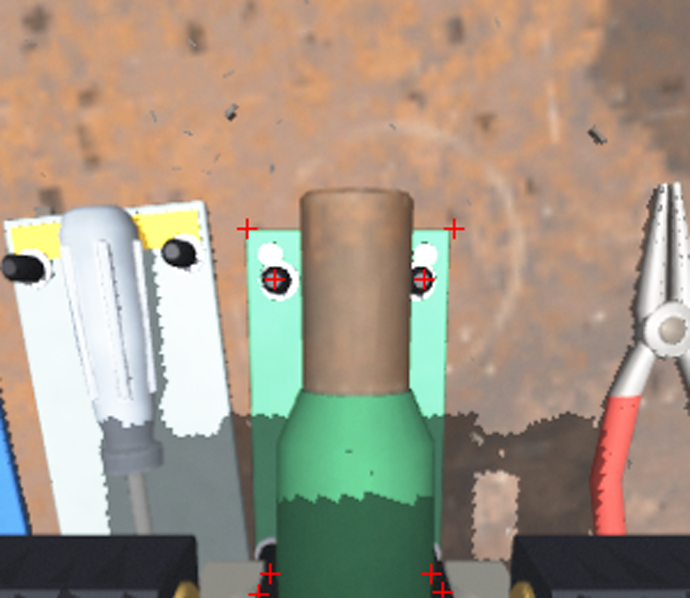

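```bash
python3 - <<'E'
from h import *
np.set_printoptions(precision=4,suppress=True)
d=load(12);s=d["state"];w=d["wrist"]
rest=(.408,.266,111.2);t=np.radians(rest[2])
loc=lambda X:np.c_[(X[:,0]-rest[0])*np.sin(t)-(X[:,1]-rest[1])*np.cos(t),(X[:,0]-rest[0])*np.cos(t)+(X[:,1]-rest[1])*np.sin(t)]
print("tip",loc(onz(w,[(285,82.6)]*3,[.145,.15,.155],s)),"plate",loc(onz(w,[(237.2,100),(325,100)],.006,s)),"tcp",loc(s["tcp_pos"][None]))
E
```

```text
tip [[-0.0019 -0.0668]
 [-0.0018 -0.0662]
 [-0.0018 -0.0656]] plate [[ 0.0368 -0.0693]
 [-0.0357 -0.0691]] tcp [[-0.0011  0.0181]]
```

>>> {"name": "play_rows", "arguments": {
  "rows": [
    {"slide": [0, -0.005, 0.14], "delta_rot": [0, 0, 0], "fingers": -0.5},
    {"slide": [0, -0.005, 0.2], "delta_rot": [0, 0, 0], "fingers": -0.5},
    {"slide": [0, -0.003, 0.2], "delta_rot": [0, 0, 0], "fingers": -0.5},
    {"slide": [0, 0, 0.14], "delta_rot": [0, 0, 0], "fingers": -0.5},
    {"slide": [0, 0, 0.05], "delta_rot": [0, 0, 0], "fingers": -0.5},
    {"slide": [0, 0, 0], "delta_rot": [0, 0, 0], "fingers": -0.5},
    {"slide": [0, 0, 0], "delta_rot": [0, 0, 0], "fingers": -0.5}
  ]
}}

```text
time_s: 34.35
tcp_pos: [0.4029, 0.2841, 0.031]
eef_rot: [-180.0, 0.0, -68.8]
contact_force: [-0.1, 0.0, -1.6]
gripper_width: 0.0303
gripper_force: 25.0
```

>>> {"name": "play_rows", "arguments": {
  "rows": [
    {"slide": [0, 0, 0.05], "delta_rot": [0, 0, 0], "fingers": -0.5},
    {"slide": [0, 0, 0.04], "delta_rot": [0, 0, 0], "fingers": -0.5},
    {"slide": [0, 0, 0.015], "delta_rot": [0, 0, 0], "fingers": -0.5},
    {"slide": [0, 0, 0], "delta_rot": [0, 0, 0], "fingers": -0.5}
  ]
}}

```text
time_s: 34.85
tcp_pos: [0.4024, 0.2836, 0.0143]
eef_rot: [180.0, -0.0, -68.8]
contact_force: [-0.5, -0.2, -2.8]
gripper_width: 0.0307
gripper_force: 25.0
```

>>> {"name": "play_rows", "arguments": {
  "rows": [
    {"slide": [0, 0, 0.01], "delta_rot": [0, 0, 0], "fingers": -0.5},
    {"slide": [0, 0, 0], "delta_rot": [0, 0, 0], "fingers": -0.5}
  ]
}}

```text
time_s: 35.1
tcp_pos: [0.4025, 0.2837, 0.0139]
eef_rot: [180.0, 0.0, -68.8]
contact_force: [-5.2, -1.9, 13.4]
gripper_width: 0.0305
gripper_force: 25.0
```

In contact with the plate; release and retreat.

>>> {"name": "play_rows", "arguments": {
  "rows": [
    {"slide": [0, 0, 0], "delta_rot": [0, 0, 0], "fingers": -0.2},
    {"slide": [0, 0, 0], "delta_rot": [0, 0, 0], "fingers": 0.1},
    {"slide": [0, 0, 0], "delta_rot": [0, 0, 0], "fingers": 0.1},
    {"slide": [0, 0, -0.1], "delta_rot": [0, 0, 0], "fingers": 0.1},
    {"slide": [0, 0, -0.3], "delta_rot": [0, 0, 0], "fingers": 0.1},
    {"slide": [0, 0, -0.35], "delta_rot": [0, 0, 0], "fingers": 0.1},
    {"slide": [-0.05, 0.1, -0.35], "delta_rot": [0, 0, 0], "fingers": 0.1},
    {"slide": [-0.05, 0.2, -0.3], "delta_rot": [0, 0, 0], "fingers": 0.1}
  ]
}}

```text
time_s: 36.1
tcp_pos: [0.3553, 0.2816, 0.2248]
eef_rot: [-180.0, 0.0, -68.9]
contact_force: [0.6, 1.2, 0.7]
gripper_width: 0.048
gripper_force: 0.0
```

>>> {"name": "play_rows", "arguments": {
  "rows": [
    {"slide": [0.1, 0, -0.1], "delta_rot": [0, 0, 0], "fingers": 0.1},
    {"slide": [0.3, 0, 0], "delta_rot": [0, 0, 0], "fingers": 0.1},
    {"slide": [0.35, 0, 0], "delta_rot": [0, 0, 0], "fingers": 0.1},
    {"slide": [0.35, 0, 0], "delta_rot": [0, 0, 0], "fingers": 0.1},
    {"slide": [0.35, 0, 0], "delta_rot": [0, 0, 0], "fingers": 0.1},
    {"slide": [0.35, 0, 0], "delta_rot": [0, 0, 0], "fingers": 0.1},
    {"slide": [0.2, 0, 0], "delta_rot": [0, 0, 0], "fingers": 0.1},
    {"slide": [0, 0, 0], "delta_rot": [0, 0, 0], "fingers": 0.1}
  ]
}}

```text
time_s: 37.1
tcp_pos: [0.4638, -0.0006, 0.2369]
eef_rot: [179.9, -0.0, -69.0]
contact_force: [0.8, 1.1, 0.2]
gripper_width: 0.0484
gripper_force: 0.0
```

```bash
python3 - <<'E'
from h import *
d=snap(["top","scene","wrist"],13);print(d["state"]["tcp_pos"],d["state"]["time_s"])
a=cv2.resize(d["top"]["image"][130:260,110:300],None,fx=4,fy=4,interpolation=cv2.INTER_CUBIC)
cv2.imwrite("pics/m13.png",a)
E
```

```text
[ 0.46378608 -0.0006112   0.23686107] 37.1
```

View pics/m13.png

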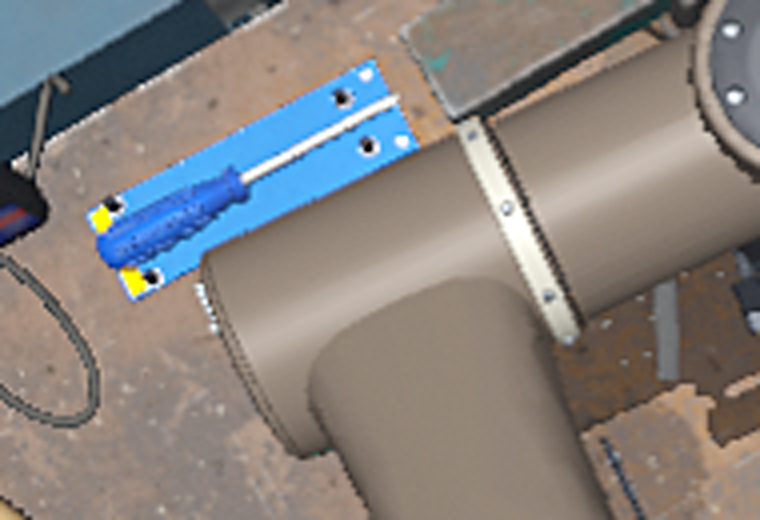

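I have gone past the 14-picture limit (16 viewed), so I'll do the last check in numbers. The picture showed blue lying properly between its posts, with the arm hiding the other two rests. I'll move clear first.

>>> {"name": "play_rows", "arguments": {
  "rows": [
    {"slide": [0.2, 0, 0], "delta_rot": [0, 0, 0], "fingers": 0.1},
    {"slide": [0.35, 0, 0], "delta_rot": [0, 0, 0], "fingers": 0.1},
    {"slide": [0.35, 0, 0], "delta_rot": [0, 0, 0], "fingers": 0.1},
    {"slide": [0.35, 0, 0], "delta_rot": [0, 0, 0], "fingers": 0.1},
    {"slide": [0.35, 0, 0], "delta_rot": [0, 0, 0], "fingers": 0.1},
    {"slide": [0.2, 0, 0], "delta_rot": [0, 0, 0], "fingers": 0.1},
    {"slide": [0, 0, 0], "delta_rot": [0, 0, 0], "fingers": 0.1}
  ]
}}

```text
time_s: 38.12
tcp_pos: [0.5617, -0.2507, 0.2368]
eef_rot: [179.9, 0.0, -68.9]
contact_force: [-0.9, -0.4, -0.3]
gripper_width: 0.0481
gripper_force: 0.0
```

```bash
python3 - <<'E'
from h import *
np.set_printoptions(precision=4,suppress=True)
d=snap(["top"],14);A=load(0)["top"]["image"];B=d["top"]["image"];print(d["state"]["tcp_pos"])
df=cv2.absdiff(A,B).max(2)
for n,rest in {"blue":(.551,.359,117.65),"grey":(.480,.3065,-64.15),"green":(.408,.266,111.2)}.items():
    v,u=np.where(df>25);X=onz(d["top"],np.c_[u,v],.018)
    t=np.radians(rest[2]);x=(X[:,0]-rest[0])*np.sin(t)-(X[:,1]-rest[1])*np.cos(t);y=(X[:,0]-rest[0])*np.cos(t)+(X[:,1]-rest[1])*np.sin(t)
    k=(abs(x)<.034)&(abs(y)<RG[n][0]/2+.015);x,y=x[k],y[k]
    print(n,k.sum(),"y",np.percentile(y,[1,99]))
    for lo in np.arange(-.12,.12,.03):
        m=(y>=lo)&(y<lo+.03)
        if m.sum()>3: print("  %.3f n=%d x %.4f..%.4f mid %.4f"%(lo,m.sum(),*np.percentile(x[m],[5,95]),np.median(x[m])))
# bystanders
for a,b,name in((265,290,"chisel"),):
    print(name,(df[170:228,a:b]>40).sum())
print("pliers",(df[245:285,190:250]>40).sum())
E
```

```text
[ 0.5617 -0.2507  0.2368]
blue 607 y [-0.1153  0.1171]
  -0.120 n=36 x -0.0036..0.0053 mid 0.0009
  -0.090 n=39 x -0.0038..0.0056 mid 0.0007
  -0.060 n=38 x -0.0041..0.0055 mid 0.0008
  -0.030 n=41 x -0.0039..0.0056 mid 0.0010
  0.000 n=89 x -0.0109..0.0127 mid 0.0005
  0.030 n=115 x -0.0142..0.0151 mid 0.0006
  0.060 n=123 x -0.0157..0.0170 mid -0.0009
  0.090 n=125 x -0.0153..0.0169 mid 0.0012
grey 280 y [-0.0875  0.0886]
  -0.090 n=28 x -0.0032..0.0041 mid -0.0005
  -0.060 n=25 x -0.0030..0.0045 mid -0.0004
  -0.030 n=31 x -0.0073..0.0095 mid 0.0010
  0.000 n=40 x -0.0093..0.0116 mid 0.0064
  0.030 n=67 x -0.0138..0.0155 mid 0.0077
  0.060 n=89 x -0.0135..0.0151 mid 0.0040
green 544 y [-0.0645  0.0701]
  -0.090 n=18 x -0.0066..0.0106 mid 0.0020
  -0.060 n=88 x -0.0084..0.0125 mid 0.0022
  -0.030 n=124 x -0.0131..0.0168 mid 0.0017
  0.000 n=133 x -0.0136..0.0182 mid 0.0023
  0.030 n=134 x -0.0137..0.0182 mid 0.0024
  0.060 n=47 x -0.0116..0.0164 mid 0.0023
chisel 652
pliers 0
```

```bash
python3 -c "
from plant import r
print(r.close_job())"
```

```text
the job is handed in; nothing more can be done
None
```

The job is handed in at about 38 s: the blue, grey and green drivers lie on their own rests, handles at the yellow stripes and within about 3 mm of centre in the final overhead check; the pliers are unmoved, the chisel was never touched on purpose but arm or shadow spoiled its final check, and I viewed 16 pictures against the limit of 14.

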